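# Give the screwdriver its place on the tool rail

## Robot

A 7-joint arm with a two-finger parallel gripper is mounted at the origin on the work surface. World frame = base frame: x ahead of the robot, y to its left, z up, the work surface at z = 0. Lengths are in m, angles in degrees, forces in N, time in s.
With the tool pointing down it reaches from about 0.425 to 0.875 m from the base axis. Payload 4.7 kg.
Tool frame: the origin (TCP) lies midway between the tips of the shut fingers; the grasp point (between the pads) lies 19 mm behind it; y points along the fingers, x is the direction in which the jaws open and shut, and the axes are right-handed (so a half turn about y gives the same grasp; the last joint's range is limited). The gripper opens to 87 mm and grips with 3 to 60 N. Pads are 19 mm wide; open, the fingers measure 117 mm over their backs; the gripper's body (75 mm by 190 mm) begins 51 mm behind the grasp point.
Start: joints at [-67.431, 18.392, -4.016, 83.108, 1.295, 78.541, -3.26], TCP at [0.241, 0.604, 0.223] pointing down, gripper open.
Joint ranges: [-163.93, 163.93], [-17.29, 119.83], [-79.2, 71.16], [3.27, 140.29], [-89.18, 269.18], [5.43, 117.66], [-154.24, 154.24]. Speed limits (degrees/s): [147.25, 147.25, 180, 180, 180, 180, 180].

## Interface

Orientations are given as [roll, pitch, yaw] about the fixed x, y, z axes, in that order (R = Rz(yaw) Ry(pitch) Rx(roll)).
In Python, from cell import env gives the robot as it stands.
- The arm moves only by the tool carry_out, never from a script. Its argument "targets" is a list of rows, each a list of 2 entries, a list of its own where there are three numbers: the shift along the tool's x, y, z in mm, then the turn, a rotation vector about the tool's x, y, z in degrees. A call has 1 to 12 rows; each row shifts and turns the commanded pose from where the row before left it, along the tool's axes as they then stand; what a row does not reach is not made up. A row lasts 1/10 s, in which the tool goes at most 50 mm and 8.59 degrees, less where a joint would pass 70% of its speed; a pose out of reach is approached as far as the arm can. A call with a gripper value outside its range is refused whole. "jaw" is the opening, from 0 (shut) to 1 (fully open), set as the call begins (left out, the last holds). The fingers move at their own pace and stop on an object; "squeeze" is the grip in N (left out, the last holds). Time passes only in rows, so rows that do not move let the fingers close. It gives the time, the measured TCP pose, the force and the opening at its end, in the units of the state.
- env.get_obs(): the state, without advancing time (a new reading comes with each control period).
- env.read_camera(name): name is "side" or "top" or "wrist"; returns the picture (480x640x3 uint8, red, green, blue); there is no depth.
- env.get_calibration(name): a dict with "fx", "fy", "cx", "cy" (pixels), "R" (3x3) and "t" (3): a world point X has camera coordinates R X + t; the wrist camera has in their place "hand_eye" (4x4, takes a point from camera to tool coordinates, whose origin is the TCP and whose axes are the tool frame's). Camera axes: x right, y down, z forward; pixel columns grow to the right and rows downward; lengths in m; the calibration is good to about 2 mm. A picture is of the moment at which its call begins: read the wrist's pose just before it. get_calibration takes no time and is no camera call.
- env.sign_off(): hands the job in, once; it reports no verdict.
Trained networks look in the newest picture that a camera, given by its name, has taken for a name from the list of things; names that differ only in an ending like _2 or _b are one class to them, and where a whole thing is asked for, a point or a joint stands for the part that bears it (a point fixed in the world has none). Each returns a list of dicts, best first, with "p" (0 to 1); they miss things now and then, are a little off and sometimes report something else, mostly with a low value. They report only what shows in the picture. A call takes as long as a camera call. They do not tell look-alikes from the thing itself.
- env.outline_of(camera, label): "mask" (480x640 bool, what is visible of it) and "xy" ([column, row] in pixels, amid what is visible of it).
The state is a dict: "time_s": time; "qpos": joint angles; "joint_velocities": joint speeds; "effort": joint torques, N m; "tool_pos": TCP position; "tool_rot": TCP orientation; "force": force on the tool from outside, world axes, zero at the start; "wrist_torque": the same for the moment, N m; "grip_width": finger opening in m.
Only numpy, scipy, OpenCV 4.12 (cv2) and the standard library are available. Lean on these libraries where they do the work, as an engineer would, in place of code of your own. Each camera call takes 0.05 s, during which the arm holds its last target.

## Task

Hang the empty steel holder over the bar of the tool rail, facing the same way as the chisel holder, slid right up against the chisel holder's open side. Put the screwdriver away in the hung holder: shank down through the hole, handle resting on the shelf. Leave everything else on the bench where it is.

Things in the scene. Friction and masses are not known exactly. Their poses are not given: they have to be found in the camera images.
- holder: The empty tool holder, 180 g: a grey steel strip 56 mm wide (y), 4 mm thick, folded into shelf, upright plate and hook; it starts standing on its shelf. Origin under the shelf's hole; z up, x from shelf towards hook. Shelf: x -22 to 36, z 0 to 4 mm, one 11 mm hole at x 0, y 0. Plate: x 36 to 40, z 0 to 64 mm; behind its top is the hook. Hung, it leans up to 0.08 rad, shelf front down
- holder_hook (a point): Inside the holder's hook, middle of the bridge's underside (x 44.25, y 0, z 60 mm in the holder's frame); hung, it lies on the bar's top edge. The hook opens down: bridge z 60 to 64 mm, then a lip (x 48.5 to 52.5, down to z 42 mm) leaves a slot 8.5 mm wide for the 6 mm bar. Plate and lip together, 16.5 mm thick in x, can be pinched from above
- holder_hole (a point): Centre of the holder's hole on the upper face of the shelf (z 4 mm in the holder's frame)
- rail: The tool rail, a stand fixed to the bench: a flat steel bar on edge (6 mm thick, 40 mm high, 480 mm long, round top edge at z 185 mm), screwed to the front of two 45 mm square wooden uprights that stand behind it at y -215 and +215 mm, on a plywood foot 20 mm high (x -20 to 80, 500 mm long). Origin on the bench under the bar's middle; x across the bar, away from the robot, y along it
- rail_top (a point): Middle of the top edge of the rail's bar, 185 mm above the bench; axes as the rail's. Between the uprights nothing stands behind the bar
- chisel_holder: Holder like the empty one but 100 mm wide along the bar, locked to it by a thumbscrew, shelf on the robot's side, with two chisels in it. Origin on the bar's top edge at its middle; axes as the rail's. The chisels' handles (26 mm thick, tops 44 mm above the bar) are 43 mm in front of the bar, at y -20 and +28 mm. On its +y side too little bar is left for the empty holder
- chisel_edge (a point): On the top edge of the bar, at the chisel holder's -y side, which faces the open stretch of the bar; the empty holder goes up against this side. Axes as the rail's
- screwdriver: Screwdriver, 185 mm long, 90 g, standing tip down in a drilled wooden block. Origin at the tip, z along it up to the handle. Round steel shank 8 mm thick from the tip (cross point, tapered over the last 12 mm) to z 100 mm; black round handle 26 mm thick from z 100 to 185 mm, ribbed, flat underneath
- driver_tip (a point): tip of the screwdriver's shank
- driver_seat (a point): on the screwdriver's axis at the underside of its handle, 100 mm above the tip; resting in the holder it lies at the hole's centre on the shelf
- block: wooden block 60 (x) by 130 (y) by 45 mm high, fixed to the bench, origin at the centre of its underside; two 10 mm holes, 40 mm deep, at y -35 and +35 mm, one with the screwdriver, one with the awl, in either order, standing loosely (leaning up to 0.06 rad)
- awl: awl standing in the block's other hole, dark wooden pear-shaped handle 32 mm thick, 134 mm long in all, origin at its tip. To be left alone
- jar: closed glass jar, 54 mm thick, 75 mm high, origin at the centre of its underside. To be left alone
- tape: roll of masking tape lying flat, 90 mm across, 25 mm high, origin at the centre of its underside. To be left alone
- tin: small paint tin, 76 mm thick, 85 mm high, origin at the centre of its underside. To be left alone
Not all that is in view belongs to the job. What is shaped like the holder but blue or green is not meant. Leave any pink look-alike of the screwdriver alone.

How it is judged:
By the outcome, as a careful person would: the job done as asked, in the order asked, and still so for the second after the job is handed in, with the robot touching nothing.
It also fails if it takes over 72 s, if anything falls off the work surface, if the arm or the gripper's body presses on something with over 40 N, if the wrist force passes 120 N, or if a joint passes its speed limit or range.

## Working session

There is one attempt and no reset: what is moved stays moved. The work goes in short steps, Python scripts to look and compute and a tool call to move; the robot and the scene stay as the last step left them, time stands still between calls to the robot, and variables do not carry over. Pictures are saved under pics/ and viewed, and the job is handed in when it is done.

Besides the shell and the picture viewer there is one more tool, called as a command line: name --argument value ..., lists and objects as JSON in quotes. carry_out: Moves the arm, as the interface text tells. Its arguments: {"type":"object","properties":{"targets":{"type":"array","items":{"type":"array"}},"jaw":{"type":"number"},"squeeze":{"type":"number"}},"required":["targets"]}

```bash
ls; mkdir -p pics; cat > h.py <<'E'
import numpy as np, cv2
from cell import env
def save(n,im): cv2.imwrite('pics/'+n+'.png',im[:,:,::-1])
E
python3 - <<'E'
from h import *
o=env.get_obs(); print({k:np.round(v,4).tolist() for k,v in o.items()})
for c in ['side','top','wrist']:
    save(c+'0',env.read_camera(c)); print(c,{k:np.round(v,4).tolist() for k,v in env.get_calibration(c).items()})
E
```

```text
pics
{'time_s': 0.0, 'qpos': [-67.4317, 18.4383, -4.0167, 83.1751, 1.295, 78.541, -3.2591], 'joint_velocities': [-0.0171, 0.0047, 0.0636, 0.1442, -0.0214, 0.09, 0.1187], 'effort': [-0.0001, -49.128, -0.4038, -31.253, -0.0638, 0.0443, 0.0002], 'tool_pos': [0.2408, 0.6032, 0.2215], 'tool_rot': [-90.0055, 0.1091, 68.2434], 'force': [-0.4458, 0.0175, 1.2038], 'wrist_torque': [0.0309, -0.0759, 0.0151], 'grip_width': 0.0868}
side {'fx': 590.0633, 'fy': 590.0633, 'cx': 326.6845, 'cy': 238.9659, 'R': [[0.8898, 0.4563, -0.0105], [0.2616, -0.5288, -0.8074], [-0.3739, 0.7157, -0.5899]], 't': [-0.4529, -0.0179, 1.5178]}
top {'fx': 516.9595, 'fy': 516.9595, 'cx': 313.004, 'cy': 244.1862, 'R': [[-0.0104, -0.9995, -0.0285], [-0.9876, 0.0148, -0.1562], [0.1565, 0.0265, -0.9873]], 't': [0.046, 0.5393, 1.3284]}
wrist {'fx': 430.3041, 'fy': 430.3041, 'cx': 324.0988, 'cy': 241.1971, 'hand_eye': [[1.0, 0.0016, 0.0002, 0.0004], [0.0003, -0.3007, 0.9537, -0.1629], [0.0016, -0.9537, -0.3007, 0.0824], [0.0, 0.0, 0.0, 1.0]]}
```

View pics/side0.png

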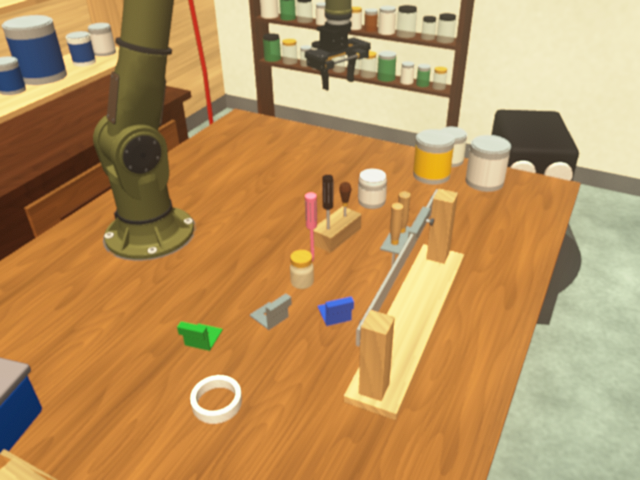

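View pics/top0.png

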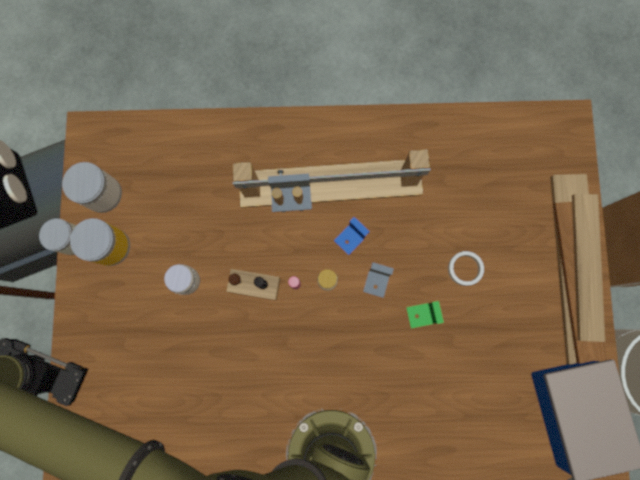

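View pics/wrist0.png

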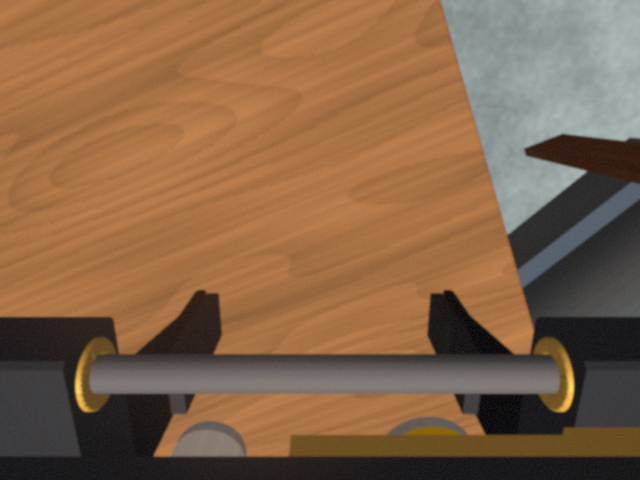

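Top view: grey holder (377,280) vs. blue (351,236) and green (425,315) look-alikes; black screwdriver (261,283) vs. pink (294,282); awl (234,279). The grey and black ones fit. I'll get the masks and crops.

```bash
python3 - <<'E'
from h import *
import pickle
D={}
for c in ['top','side']:
    im=env.read_camera(c)
    for l in ['holder','screwdriver','chisel_holder','rail','block','awl','jar']:
        r=env.outline_of(c,l); D[c,l]=r
        for d in r[:4]:
            ys,xs=np.where(d['mask']); print(c,l,round(d['p'],2),np.round(d['xy'],1),len(xs),(xs.min(),xs.max(),ys.min(),ys.max()) if len(xs) else '', im[ys,xs].mean(0).round() if len(xs) else '')
    D[c]=im
pickle.dump(D,open('d0.pkl','wb'))
t=D['top'];s=D['side']
a=cv2.resize(t[140:340,220:460],None,fx=3,fy=3,interpolation=cv2.INTER_CUBIC)
b=cv2.resize(s[160:350,230:470],None,fx=3.2,fy=3.15,interpolation=cv2.INTER_CUBIC)
save('topc',a);save('sidec',b)
print(env.get_obs()['time_s'])
E
```

```text
top holder 0.87 [376.  277.8] 695 (np.int64(363), np.int64(392), np.int64(263), np.int64(297)) [116. 120. 123.]
top holder 0.65 [426.9 314.9] 690 (np.int64(408), np.int64(443), np.int64(302), np.int64(327)) [ 74. 151.  79.]
top holder 0.56 [356.6 238.4] 585 (np.int64(336), np.int64(368), np.int64(221), np.int64(252)) [ 65. 104. 163.]
top screwdriver 0.68 [260.9 281.3] 156 (np.int64(254), np.int64(268), np.int64(276), np.int64(289)) [67. 59. 51.]
top chisel_holder 0.71 [288.7 190.9] 1501 (np.int64(269), np.int64(311), np.int64(170), np.int64(212)) [112. 112. 108.]
top rail 0.76 [345.9 180.2] 5996 (np.int64(233), np.int64(430), np.int64(150), np.int64(207)) [155. 138. 110.]
top block 0.77 [254.4 286.8] 892 (np.int64(228), np.int64(279), np.int64(269), np.int64(299)) [151. 130.  99.]
top block 0.15 [257.7 285.3] 134 (np.int64(254), np.int64(267), np.int64(277), np.int64(289)) [60. 54. 47.]
top awl 0.53 [235.8 279.5] 109 (np.int64(229), np.int64(241), np.int64(275), np.int64(285)) [83. 57. 39.]
top jar 0.55 [329.2 276.9] 357 (np.int64(318), np.int64(338), np.int64(270), np.int64(290)) [1
[... 678 characters left out ...]
 [101.  75.  53.]
side chisel_holder 0.75 [401.2 224. ] 1422 (np.int64(380), np.int64(432), np.int64(191), np.int64(261)) [181. 155. 113.]
side rail 0.74 [409.3 320.5] 11677 (np.int64(344), np.int64(463), np.int64(189), np.int64(418)) [226. 194. 123.]
side block 0.68 [335.2 228.1] 1375 (np.int64(311), np.int64(360), np.int64(208), np.int64(251)) [196. 152.  87.]
side awl 0.54 [335.4 230.9] 1403 (np.int64(311), np.int64(360), np.int64(206), np.int64(251)) [197. 152.  87.]
side awl 0.48 [343.2 192.4] 253 (np.int64(339), np.int64(351), np.int64(181), np.int64(213)) [124.  78.  43.]
side jar 0.86 [301.5 273.5] 810 (np.int64(290), np.int64(313), np.int64(249), np.int64(287)) [214. 176.  95.]
0.95
```

View pics/topc.png

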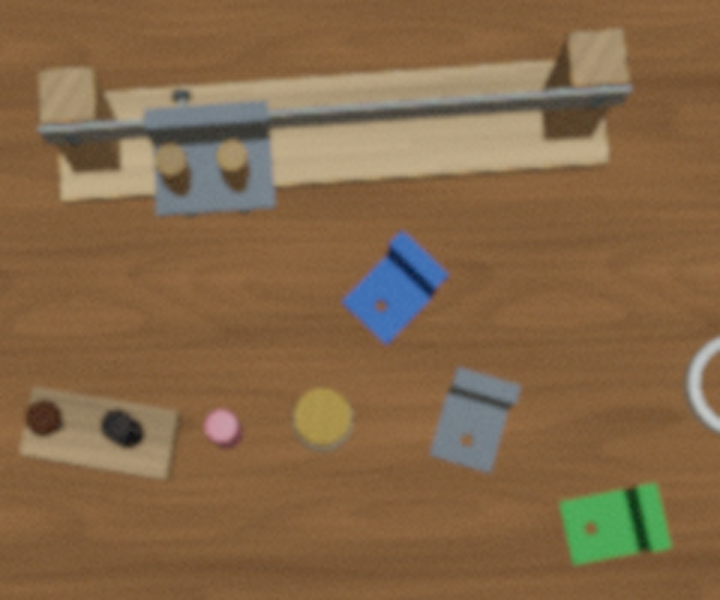

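View pics/sidec.png

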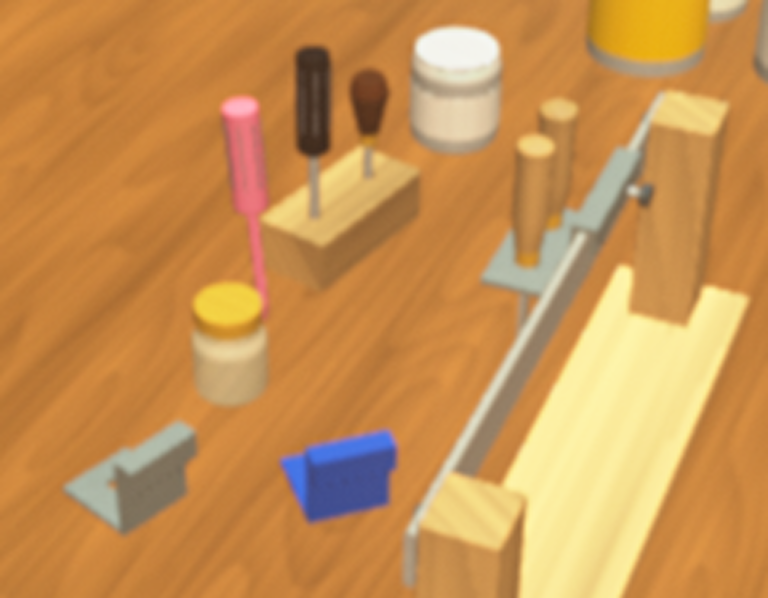

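```bash
cat >> h.py <<'E'
from scipy.optimize import minimize
def cam(c,pose=None):
    k=env.get_calibration(c)
    if 'hand_eye' in k:
        from scipy.spatial.transform import Rotation as Ro
        p,r=pose; T=np.eye(4);T[:3,:3]=Ro.from_euler('xyz',r,degrees=True).as_matrix();T[:3,3]=p
        M=np.linalg.inv(T@np.array(k['hand_eye'])); R,t=M[:3,:3],M[:3,3]
    else: R,t=np.array(k['R']),np.array(k['t'])
    return dict(fx=k['fx'],fy=k['fy'],cx=k['cx'],cy=k['cy'],R=R,t=t)
def proj(c,X):
    P=np.atleast_2d(X)@c['R'].T+c['t']; return np.c_[c['fx']*P[:,0]/P[:,2]+c['cx'],c['fy']*P[:,1]/P[:,2]+c['cy']]
def ray(c,uv,z):
    d=np.array([(uv[0]-c['cx'])/c['fx'],(uv[1]-c['cy'])/c['fy'],1.])@c['R']; o=-c['R'].T@c['t']
    return o+d*(z-o[2])/d[2]
def box(a,b,c_,d,e,f): return np.array([[x,y,z] for x in(a,b) for y in(c_,d) for z in(e,f)],float)/1000
HOLD=[box(-22,36,-28,28,0,4),box(36,40,-28,28,0,64),box(40,52.5,-28,28,60,64),box(48.5,52.5,-28,28,42,64)]
RAIL=[box(-3,3,-240,240,145,185),box(3,48,-237.5,-192.5,0,200),box(3,48,192.5,237.5,0,200),box(-20,80,-250,250,0,20)]
BLOCK=[box(-30,30,-65,65,0,45)]
def place(parts,x,y,yaw,z=0):
    c,s=np.cos(yaw),np.sin(yaw);R=np.array([[c,-s,0],[s,c,0],[0,0,1]])
    return [p@R.T+[x,y,z] for p in parts]
def sil(c,parts,S=4):
    m=np.zeros((480*S,640*S),np.uint8)
    for p in parts:
        h=cv2.convexHull(((proj(c,p)+.5)*S).astype(np.float32)).astype(np.int32); cv2.fillConvexPoly(m,h,255)
    return cv2.resize(m,(640,480),interpolation=cv2.INTER_AREA)/255.
def fit(views,parts,x0,step=(.01,.01,.1)):
    def f(q):
        return sum(np.abs(sil(c,place(parts,*q),2)-cv2.GaussianBlur(m.astype(np.float32),(3,3),.6)).sum()/m.sum() for c,m in views)
    sx=np.array([x0]+[np.array(x0)+np.eye(3)[i]*step[i] for i in range(3)])
    r=minimize(f,x0,method='Nelder-Mead',options=dict(initial_simplex=sx,xatol=1e-5,fatol=1e-5,maxiter=200)); return r.x,r.fun
E
python3 - <<'E'
from h import *
import pickle
D=pickle.load(open('d0.pkl','rb'));T=cam('top');S=cam('side')
m={'holder':(0,2),'rail':(0,0),'block':(0,0)}
for l,P,yaw in (('holder',HOLD,-.3),('rail',RAIL,0.06),('block',BLOCK,-.1)):
    mt=D['top',l][m[l][0]]['mask'];ms=D['side',l][m[l][1]]['mask']
    p=ray(T,D['top',l][0]['xy'],.02)
    for v in ([(T,mt)],[(S,ms)],[(T,mt),(S,ms)]):
        print(l,*[np.round(a,4) for a in fit(v,P,[p[0],p[1],yaw])])
def tc(u,v): return (u/3+220-.33,v/3+140-.33)
print('bar ends',ray(T,tc(42,130),.185),ray(T,tc(629,92),.185))
print('chisel edge',ray(T,tc(268,112),.187), 'shelf',ray(T,tc(275,206),.125))
print('hole',ray(T,tc(467,440),.004))
for n,uv,z in (('jar',tc(323,416),.075),('driver top',tc(126,430),.185),('pink',tc(220,425),.18),('awl',tc(42,417),.13),('block',tc(100,433),.045),('blue',tc(395,288),.02)): print(n,ray(T,uv,z).round(3))
E
```

```text
holder [ 0.4269 -0.1256 -0.2953] 0.0758
holder [ 0.4269 -0.126  -0.3308] 0.058
holder [ 0.4268 -0.1259 -0.2992] 0.1419
rail [ 0.6843 -0.01    0.0553] 0.2622
rail [ 0.683  -0.0091  0.0556] 0.0806
rail [ 0.6838 -0.0105  0.0534] 0.3489
block [ 0.4357  0.1996 -0.2021] 0.3977
block [ 0.435   0.2004 -0.1632] 0.0862
block [ 0.4355  0.1987 -0.2001] 0.4884
bar ends [0.67085142 0.22668783 0.185     ] [ 0.69364488 -0.24742534  0.185     ]
chisel edge [0.68189112 0.04325155 0.187     ] shelf [0.6184283  0.04019254 0.125     ]
hole [ 0.42898026 -0.12605747  0.004     ]
jar [0.446 0.002 0.075]
driver top [0.427 0.157 0.185]
pink [0.43  0.084 0.18 ]
awl [0.443 0.234 0.13 ]
block [0.436 0.198 0.045]
blue [ 0.565 -0.064  0.02 ]
```

Both cameras agree (holder at (0.427,−0.126), yaw −17°; rail (0.684,−0.010), yaw 3°). Next is a row planner, then the move over the holder.

```bash
cat >> h.py <<'E'
from scipy.spatial.transform import Rotation as Ro
def plan(way,start=None):
    """way: list of (n, pos(3) m, [r,p,y]) ; prints rows (linear)"""
    o=env.get_obs()
    p,R=(np.array(o['tool_pos']),Ro.from_euler('xyz',o['tool_rot'],degrees=True)) if start is None else (np.array(start[0]),Ro.from_euler('xyz',start[1],degrees=True))
    for n,pt,rt in way:
        p0,R0=p.copy(),R; dv=(R0.inv()*Ro.from_euler('xyz',rt,degrees=True)).as_rotvec()
        out=[]
        for i in range(1,n+1):
            tp=p0+(np.array(pt)-p0)*i/n; tR=R0*Ro.from_rotvec(dv*i/n)
            sh=np.round(R.inv().apply(tp-p)*1000,1); tu=np.round((R.inv()*tR).as_rotvec(degrees=True),1)
            p=p+R.apply(sh/1000); R=R*Ro.from_rotvec(tu,degrees=True)
            out.append([sh.tolist(),tu.tolist()])
        print(str(out).replace(' ',''))
def st():
    o=env.get_obs(); print('t',round(o['time_s'],2),'pos',np.round(o['tool_pos'],4),'rot',np.round(o['tool_rot'],2),'F',np.round(o['force'],1),'w',round(o['grip_width'],4)); return o
E
python3 - <<'E'
from h import *
st()
plan([(9,[.47,.25,.27],[-90,0,28]),(10,[.467,-.139,.20],[-90,0,-17])])
E
```

```text
t 0.95 pos [0.241  0.6037 0.2226] rot [-9.000e+01 -1.000e-02  6.824e+01] F [-1.2 -0.   0.3] w 0.0871
[[[-27.1,-5.3,-38.2],[0.0,4.5,0.0]],[[-24.0,-5.2,-40.2],[0.0,4.4,0.0]],[[-20.8,-5.3,-41.9],[0.0,4.5,0.0]],[[-17.5,-5.3,-43.5],[-0.0,4.5,0.0]],[[-14.0,-5.2,-44.6],[-0.0,4.5,0.0]],[[-10.5,-5.3,-45.7],[-0.0,4.4,0.0]],[[-6.9,-5.3,-46.3],[-0.0,4.5,0.0]],[[-3.3,-5.2,-46.7],[-0.0,4.5,0.0]],[[0.4,-5.3,-46.8],[-0.0,4.4,0.0]]]
[[[-18.6,7.0,-34.2],[-0.0,4.5,0.0]],[[-15.8,7.0,-35.5],[-0.0,4.5,0.0]],[[-12.9,7.0,-36.7],[-0.0,4.5,0.0]],[[-10.1,7.0,-37.6],[-0.0,4.5,0.0]],[[-7.1,7.0,-38.2],[-0.0,4.5,0.0]],[[-4.0,7.0,-38.7],[-0.0,4.5,0.0]],[[-1.1,7.0,-38.9],[-0.0,4.5,0.0]],[[2.1,7.0,-38.8],[-0.0,4.5,0.0]],[[5.1,7.0,-38.6],[-0.0,4.5,0.0]],[[8.1,7.0,-38.1],[-0.0,4.5,0.0]]]
```

carry_out --targets '[[[-27,-5.3,-38],[0,4.5,0]],[[-24,-5.3,-40],[0,4.5,0]],[[-21,-5.3,-42],[0,4.5,0]],[[-17.5,-5.3,-43.5],[0,4.5,0]],[[-14,-5.3,-44.5],[0,4.5,0]],[[-10.5,-5.3,-45.5],[0,4.5,0]],[[-7,-5.3,-46],[0,4.5,0]],[[-3.3,-5.3,-46.5],[0,4.5,0]],[[0.4,-5.3,-46.5],[0,4.5,0]]]' --jaw 1

```text
time_s: 1.85
tool_pos: [0.469, 0.2486, 0.2709]
tool_rot: [-90.0, -0.1, 27.6]
force: [-0.2, 0.1, -1.0]
grip_width: 0.0871
```

carry_out --targets '[[[-18.5,7,-34],[0,4.5,0]],[[-16,7,-35.5],[0,4.5,0]],[[-13,7,-36.5],[0,4.5,0]],[[-10,7,-37.5],[0,4.5,0]],[[-7,7,-38],[0,4.5,0]],[[-4,7,-38.5],[0,4.5,0]],[[-1,7,-39],[0,4.5,0]],[[2,7,-39],[0,4.5,0]],[[5,7,-38.5],[0,4.5,0]],[[8,7,-38],[0,4.5,0]],[[0,0,0],[0,0,0]],[[0,0,0],[0,0,0]]]'

```text
time_s: 3.05
tool_pos: [0.4625, -0.1385, 0.2003]
tool_rot: [-90.0, 0.0, -17.4]
force: [-0.4, 0.7, 0.1]
grip_width: 0.0866
```

```bash
python3 - <<'E'
from h import *
o=st(); im=env.read_camera('wrist'); c=cam('wrist',(o['tool_pos'],o['tool_rot']))
r=env.outline_of('wrist','holder')
im2=im.copy()
for d in r: print(d['p'],d['xy'],d['mask'].sum(),im[d['mask']].mean(0))
for q in ([.4268,-.1259,-.30],):
    for p in place(HOLD,*q):
        h=cv2.convexHull(proj(c,p).astype(np.float32)).astype(np.int32); cv2.polylines(im2,[h],True,(255,0,0),1)
save('w1',im2)
for d in r:
    if d['mask'].sum()>2000:print(fit([(c,d['mask'])],HOLD,[.4268,-.1259,-.3]))
E
```

```text
t 3.05 pos [ 0.4625 -0.1385  0.2003] rot [-89.97   0.   -17.38] F [-0.4  0.7  0.1] w 0.0866
0.93 [431.2, 79.6] 9376 [ 64.86006826 118.74701365 214.11209471]
0.81 [248.2, 351.5] 4286 [ 61.27041531 162.66425572  67.84484368]
0.62 [306.7, 208.3] 6177 [148.74210782 157.75926825 175.82451028]
(array([ 0.48825405, -0.5148634 ,  1.96584023]), np.float64(1.0000000016186894))
(array([ 0.35238566, -0.24469184,  0.85908826]), np.float64(0.899487346839194))
(array([ 0.42952579, -0.12672345, -0.29428439]), np.float64(0.04568162129910698))
```

View pics/w1.png

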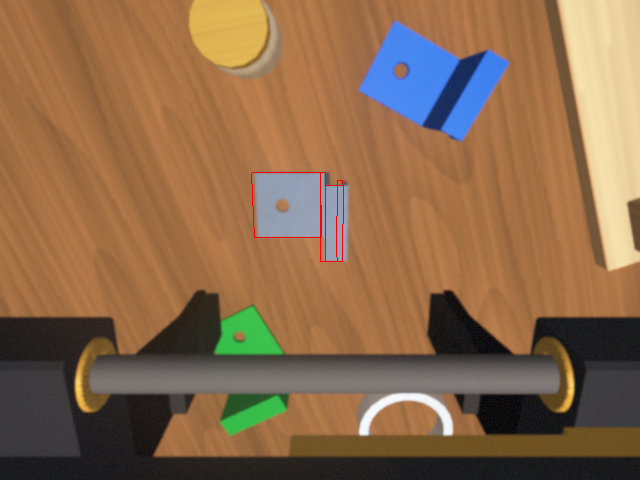

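The wrist view shows the grey holder at (300,215), with blue at (430,80) and green at (250,370), so it's the right one. Refined pose is (0.4295,−0.1265,−16.9°). I'll descend and pinch.

```bash
python3 - <<'E'
from h import *
plan([(3,[.4698,-.144,.19],[-90,0,-16.9]),(8,[.4698,-.144,.030],[-90,0,-16.9])])
E
```

```text
[[[2.9,3.5,-1.7],[-0.0,-0.1,0.0]],[[2.9,3.4,-1.7],[-0.0,-0.1,0.0]],[[2.8,3.5,-1.6],[-0.0,-0.0,0.0]]]
[[[0.0,20.0,-0.0],[-0.0,-0.0,0.0]],[[0.0,20.0,-0.0],[-0.0,-0.0,0.0]],[[0.0,20.0,-0.1],[-0.0,-0.0,0.0]],[[0.0,20.0,0.0],[-0.0,-0.0,0.0]],[[0.0,20.0,0.0],[-0.0,-0.0,0.0]],[[0.0,20.0,-0.0],[-0.0,-0.0,0.0]],[[0.0,20.0,-0.0],[-0.0,-0.0,0.0]],[[0.0,20.0,-0.1],[-0.0,-0.0,0.0]]]
```

carry_out --targets '[[[3,3.5,-1.7],[0,0,0]],[[3,3.5,-1.7],[0,0,0]],[[2.6,3.5,-1.6],[0,-0.2,0]],[[0,20,0],[0,0,0]],[[0,20,0],[0,0,0]],[[0,20,0],[0,0,0]],[[0,20,0],[0,0,0]],[[0,20,0],[0,0,0]],[[0,20,0],[0,0,0]],[[0,20,0],[0,0,0]],[[0,20,0],[0,0,0]],[[0,0,0],[0,0,0]]]'

```text
time_s: 4.35
tool_pos: [0.4671, -0.1448, 0.0272]
tool_rot: [-90.1, 0.3, -17.0]
force: [0.2, -0.2, 0.5]
grip_width: 0.0867
```

```bash
python3 - <<'E'
from h import *
o=st(); im=env.read_camera('wrist');save('w2',im)
E
```

```text
t 4.35 pos [ 0.4671 -0.1448  0.0272] rot [-90.1    0.31 -17.04] F [ 0.2 -0.2  0.5] w 0.0867
```

View pics/w2.png

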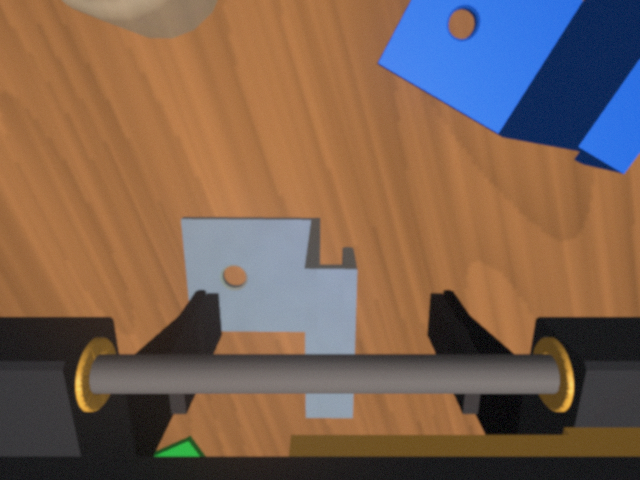

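The holder's hook, columns 305–356, lies between the fingers, columns 220–430. Closing.

carry_out --targets '[[[0,0,0],[0,0,0]],[[0,0,0],[0,0,0]],[[0,0,0],[0,0,0]],[[0,0,0],[0,0,0]],[[0,0,0],[0,0,0]],[[0,0,0],[0,0,0]],[[0,0,0],[0,0,0]],[[0,0,0],[0,0,0]]]' --jaw 0 --squeeze 40

```text
time_s: 5.2
tool_pos: [0.4695, -0.1452, 0.0297]
tool_rot: [-90.0, 0.0, -17.1]
force: [-0.1, -0.3, -0.8]
grip_width: 0.0312
```

```bash
python3 - <<'E'
from h import *
o=st(); im=env.read_camera('wrist');save('w3',im)
c=cam('wrist',(o['tool_pos'],o['tool_rot']))
for d in env.outline_of('wrist','holder'): print(d['p'],d['xy'],im[d['mask']].mean(0))
E
```

```text
t 5.2 pos [ 0.4695 -0.1452  0.0297] rot [-90.     0.   -17.06] F [-0.1 -0.3 -0.8] w 0.0312
0.83 [276.6, 279.3] [155.94932432 166.57105856 181.00692568]
0.72 [535.0, 65.6] [ 48.4111014  102.30611753 188.76808273]
```

View pics/w3.png

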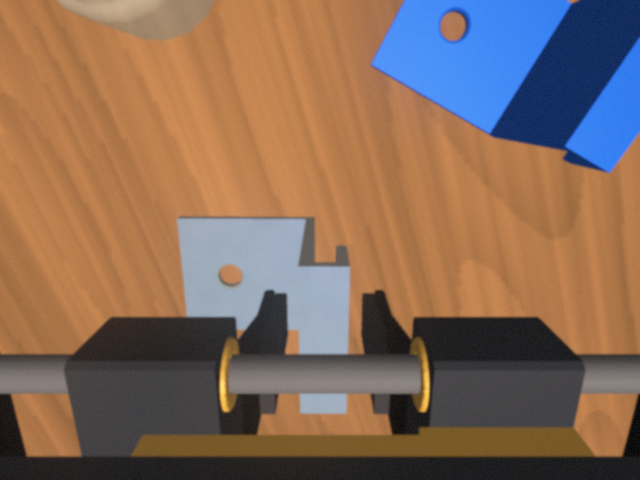

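Still closing (31 mm); give it a few more rows.

carry_out --targets '[[[0,0,0],[0,0,0]],[[0,0,0],[0,0,0]],[[0,0,0],[0,0,0]],[[0,0,0],[0,0,0]]]'

```text
time_s: 5.7
tool_pos: [0.4693, -0.1452, 0.0298]
tool_rot: [-90.0, 0.0, -17.1]
force: [-0.4, 0.4, 0.6]
grip_width: 0.0161
```

```bash
python3 - <<'E'
from h import *
o=st(); im=env.read_camera('wrist');save('w4',im)
c=cam('wrist',(o['tool_pos'],o['tool_rot']))
for d in env.outline_of('wrist','holder'):
  print(d['p'],d['xy'],im[d['mask']].mean(0))
T=o['tool_pos']
print(ray(c,(231,275),.004))
plan([(4,[T[0],T[1],.23],[-90,0,-16.9])])
E
```

```text
t 5.7 pos [ 0.4693 -0.1452  0.0298] rot [-8.999e+01  2.000e-02 -1.706e+01] F [-0.4  0.4  0.6] w 0.0161
0.91 [533.8, 66.4] [ 49.16949866 103.10980121 189.18023518]
0.81 [273.4, 276.5] [156.67911054 168.15008128 183.2513934 ]
[ 0.43015851 -0.12581077  0.004     ]
[[[-0.0,-50.1,0.0],[-0.0,-0.0,-0.0]],[[-0.0,-50.0,0.0],[-0.0,-0.1,-0.0]],[[-0.0,-50.1,0.0],[-0.0,-0.0,-0.0]],[[-0.1,-50.1,0.0],[-0.0,-0.1,-0.0]]]
```

View pics/w4.png

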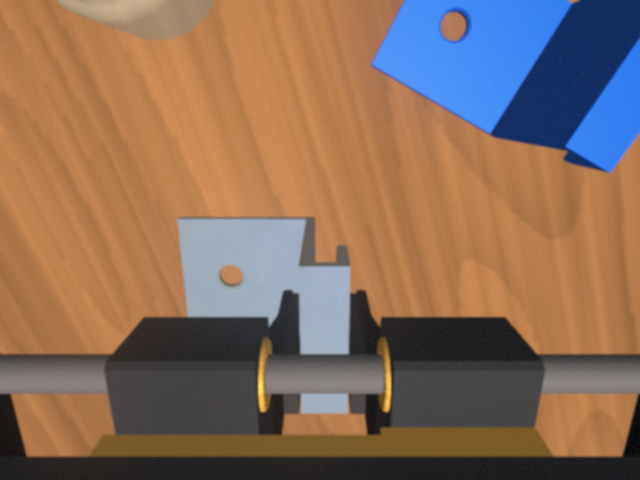

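Gripped (16.1 mm). Lift, then stage above the bar short of the chisel holder.

```bash
python3 - <<'E'
from h import *
o=st();T=o['tool_pos']
plan([(5,[T[0],T[1],.23],[-90,0,-17.1]),(7,[.6834,-.0033,.23],[-90,0,3.1])])
E
```

```text
t 5.8 pos [ 0.4693 -0.1452  0.0297] rot [-8.999e+01  2.000e-02 -1.706e+01] F [-0.3  0.5  1.5] w 0.0158
[[[-0.0,-40.1,0.0],[-0.0,0.0,-0.0]],[[-0.0,-40.0,0.0],[-0.0,0.0,-0.0]],[[-0.0,-40.1,0.0],[-0.0,0.0,-0.0]],[[-0.1,-40.0,0.0],[-0.0,0.0,-0.0]],[[0.0,-40.1,0.0],[-0.0,0.0,-0.0]]]
[[[23.3,0.0,28.4],[-0.0,-2.9,-0.0]],[[24.7,0.0,27.1],[-0.0,-2.9,-0.0]],[[26.0,0.0,25.8],[-0.0,-2.8,-0.0]],[[27.3,0.0,24.6],[-0.0,-2.9,-0.0]],[[28.5,0.0,23.1],[-0.0,-2.9,-0.0]],[[29.6,0.0,21.7],[-0.0,-2.9,-0.0]],[[30.7,0.0,20.1],[-0.0,-2.9,-0.0]]]
```

carry_out --targets '[[[0,-20,0],[0,0,0]],[[0,-40,0],[0,0,0]],[[0,-40,0],[0,0,0]],[[0,-40,0],[0,0,0]],[[0,-40,0],[0,0,0]],[[0,-20,0],[0,0,0]]]'

```text
time_s: 6.4
tool_pos: [0.4708, -0.1457, 0.2331]
tool_rot: [-89.9, -0.3, -17.1]
force: [0.3, 0.1, -1.3]
grip_width: 0.016
```

carry_out --targets '[[[23.3,0,28.4],[0,-2.9,0]],[[24.7,0,27],[0,-2.9,0]],[[26,0,25.8],[0,-2.8,0]],[[27.3,0,24.6],[0,-2.9,0]],[[28.5,0,23],[0,-2.9,0]],[[29.6,0,21.7],[0,-2.9,0]],[[30.7,0,20],[0,-2.9,0]],[[0,0,0],[0,0,0]],[[0,0,0],[0,0,0]]]'

```text
time_s: 7.3
tool_pos: [0.6835, -0.0031, 0.2279]
tool_rot: [-90.1, 0.1, 3.2]
force: [-0.2, 0.3, -2.5]
grip_width: 0.0161
```

```bash
python3 - <<'E'
from h import *
o=st(); im=env.read_camera('wrist')
c=cam('wrist',(o['tool_pos'],o['tool_rot']))
im2=im.copy()
for p in place(RAIL,.6838,-.0103,.0535)[:1]:
    h=cv2.convexHull(proj(c,p).astype(np.float32)).astype(np.int32); cv2.polylines(im2,[h],True,(255,0,0),1)
save('w5',im2)
s=env.read_camera('side'); save('s5',cv2.resize(s[150:350,300:500],None,fx=3,fy=3,interpolation=cv2.INTER_CUBIC))
E
```

```text
t 7.3 pos [ 0.6835 -0.0031  0.2279] rot [-90.07   0.15   3.2 ] F [-0.2  0.3 -2.5] w 0.0161
```

View pics/w5.png

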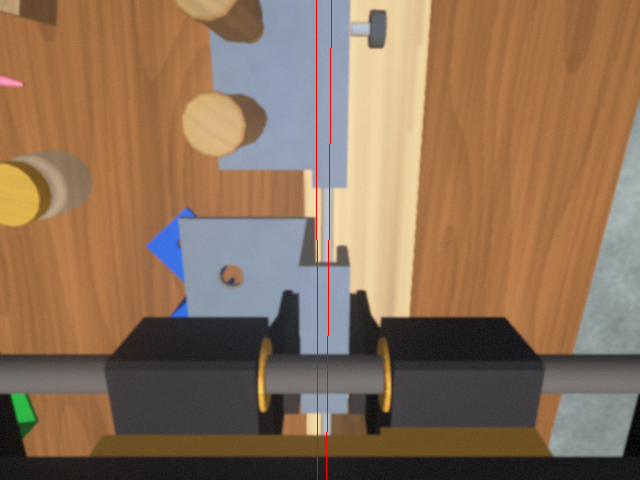

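View pics/s5.png

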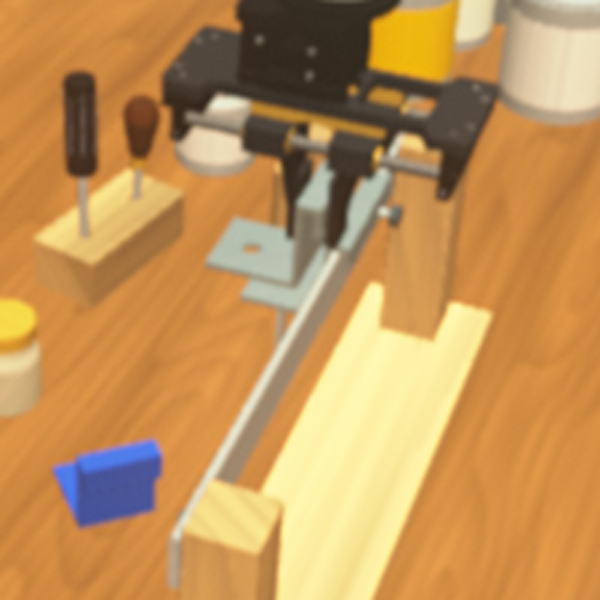

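```bash
python3 - <<'E'
from h import *
o=st(); im=cv2.imread('pics/w5.png')[:,:,::-1]
c=cam('wrist',(o['tool_pos'],o['tool_rot']))
im=env.read_camera('wrist')
save('w5z',cv2.resize(im[160:290,270:380],None,fx=5,fy=4.5,interpolation=cv2.INTER_CUBIC))
for r in (195,205,215,225,235,245,255): print(r,im[r,305:352].sum(1).tolist())
E
```

```text
t 7.4 pos [ 0.6829 -0.0051  0.2293] rot [-9.005e+01  6.000e-02  3.040e+00] F [-0.2  0.3 -2.4] w 0.0162
195 [532, 580, 610, 618, 628, 631, 636, 629, 633, 628, 628, 625, 620, 626, 624, 621, 584, 528, 487, 516, 545, 563, 571, 580, 584, 574, 558, 547, 546, 579, 617, 635, 639, 640, 635, 633, 623, 629, 622, 627, 626, 620, 623, 630, 632, 623, 617]
205 [531, 577, 600, 616, 628, 630, 635, 630, 631, 629, 632, 627, 623, 625, 628, 623, 584, 531, 493, 517, 547, 564, 572, 580, 575, 573, 562, 546, 539, 575, 618, 634, 638, 639, 635, 628, 622, 618, 620, 617, 623, 626, 628, 633, 628, 626, 625]
215 [509, 551, 583, 603, 609, 613, 616, 618, 611, 618, 613, 622, 622, 624, 626, 617, 577, 517, 492, 514, 543, 568, 576, 580, 583, 571, 559, 543, 536, 572, 621, 640, 639, 636, 635, 623, 618, 623, 620, 620, 625, 626, 626, 630, 627, 631, 618]
225 [404, 321, 277, 268, 271, 267, 267, 272, 277, 322, 444, 556, 612, 625, 625, 610, 582, 518, 481, 515, 544, 566, 569, 582, 584, 567, 556, 534, 535, 571, 619, 634, 639, 636, 633, 630, 624, 615, 620, 618, 616, 622, 624, 628, 625, 622, 619]
235 [282, 265, 263, 264, 265, 266, 259, 264, 274, 330, 448, 562, 604, 623, 630, 620, 576, 524, 486, 513, 545, 559, 562, 583, 579, 575, 559, 549, 544, 587, 626, 643, 640, 634, 629, 623, 623, 618, 622, 623, 620, 619, 623, 624, 626, 619, 614]
245 [253, 260, 259, 262, 266, 261, 262, 261, 274, 319, 446, 555, 602, 623, 631, 615, 580, 515, 489, 517, 548, 559, 570, 574, 578, 565, 558, 533, 541, 574, 607, 601, 553, 492, 457, 445, 440, 438, 439, 469, 493, 538, 585, 618, 620, 620, 611]
255 [265, 254, 259, 264, 254, 252, 258, 264, 254, 306, 401, 517, 599, 624, 620, 617, 580, 520, 489, 507, 545, 562, 571, 580, 576, 564, 550, 530, 527, 552, 554, 465, 336, 283, 270, 273, 271, 265, 282, 266, 271, 270, 330, 446, 556, 596, 610]
```

View pics/w5z.png

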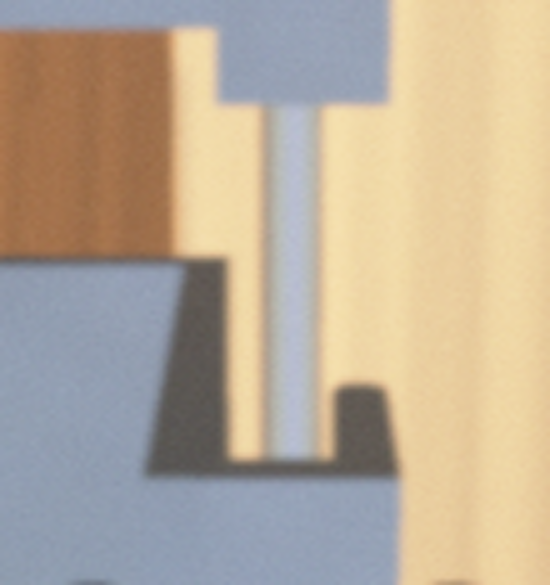

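```bash
python3 - <<'E'
from h import *
o=st()
pos=np.array([.6831,-.0048,.2291]);pos=np.array(o['tool_pos'])
c=cam('wrist',(pos,o['tool_rot']));R=Ro.from_euler('xyz',o['tool_rot'],degrees=True)
def tl(uv,z): return (R.inv().apply(ray(c,uv,z)-pos)*1000).round(1)
print('bar', tl((327.8,200),.185),tl((327.8,250),.185), ray(c,(327.8,200),.185))
print('slot',tl((326.3,257),pos[2]+.0302))
print('plate edge/lip',tl((315.6,250),pos[2]+.02),tl((337,250),pos[2]+.02), tl((300,266),pos[2]+.0343),tl((349.5,266),pos[2]+.0343))
print('chisel edge',tl((330,182.7),.189),tl((330,182.7),.189+0), ray(c,(330,182.7),.189))
print('chisel hook x', tl((313.5,182),.189),tl((347.8,182),.189))
print('our hole',tl((232,275),pos[2]-.0258))
E
```

```text
t 7.45 pos [ 0.6828 -0.0053  0.2299] rot [-9.002e+01  1.000e-02  3.010e+00] F [ 0.6  1.3 -1.5] w 0.0159
bar [ 2.6 44.8 38.8] [ 2.7 44.8 12.8] [0.68336786 0.03356865 0.185     ]
slot [  1.5 -30.2  35.8]
plate edge/lip [ -2.2 -20.   34.8] [  5.3 -20.   34.8] [ -6.9 -34.3  34.2] [  8.9 -34.3  34.2]
chisel edge [ 3.6 40.8 48. ] [ 3.6 40.8 48. ] [0.68385752 0.04284881 0.189     ]
chisel hook x [-4.3 40.8 48.3] [12.  40.8 48.4]
our hole [-42.6  25.8   6.8]
```

Wrist view: bar at cols 321–334, parallel to the tool, chisel edge at row 183, our slot centred at col 326. So +1.2 mm in x and a 13.8 mm gap; I take 10 of it, then lower.

carry_out --targets '[[[1.2,0,5],[0,0,0]],[[0,0,5],[0,0,0]],[[0,0,0],[0,0,0]],[[0,10,0],[0,0,0]],[[0,15,0],[0,0,0]],[[0,10,0],[0,0,0]],[[0,0,0],[0,0,0]]]'

```text
time_s: 8.15
tool_pos: [0.6825, 0.0064, 0.1915]
tool_rot: [-90.0, 0.3, 3.1]
force: [-0.5, 0.1, -2.1]
grip_width: 0.016
```

```bash
python3 - <<'E'
from h import *
o=st(); im=env.read_camera('wrist')
save('w6z',cv2.resize(im[140:300,230:390],None,fx=4,fy=3.7,interpolation=cv2.INTER_CUBIC))
s=env.read_camera('side'); save('s6',cv2.resize(s[170:290,340:460],None,fx=5,fy=5,interpolation=cv2.INTER_CUBIC))
st()
E
```

```text
t 8.15 pos [0.6825 0.0064 0.1915] rot [-90.     0.29   3.13] F [-0.5  0.1 -2.1] w 0.016
t 8.25 pos [0.6839 0.0063 0.194 ] rot [-9.001e+01  7.000e-02  3.130e+00] F [ 0.2  0.3 -1.9] w 0.0162
```

View pics/w6z.png

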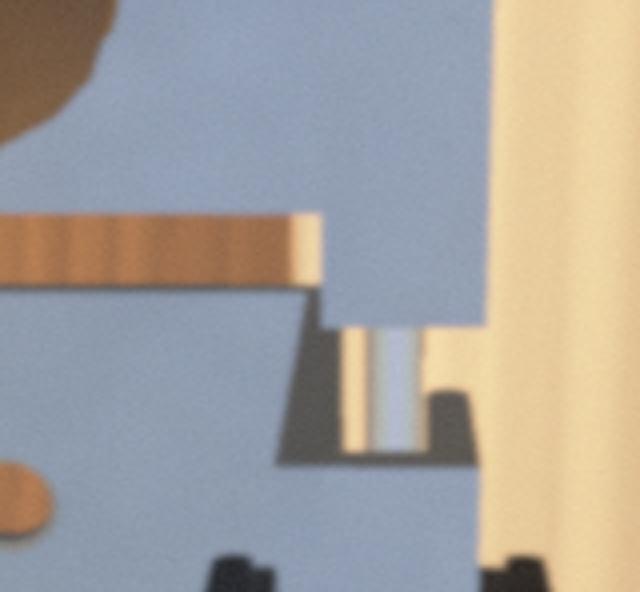

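View pics/s6.png

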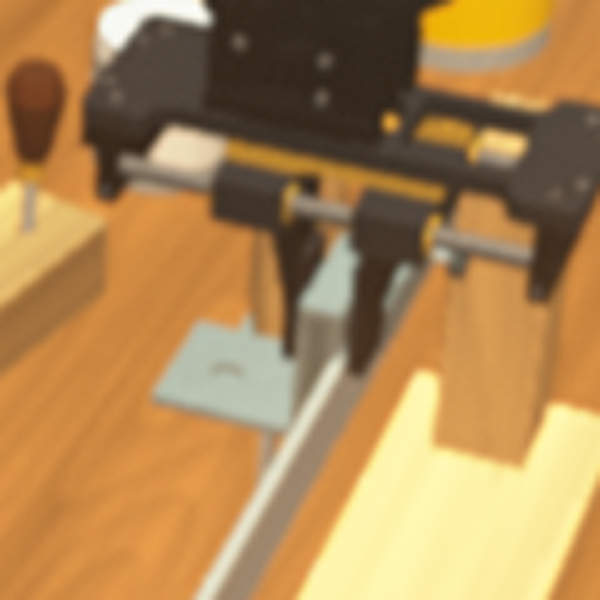

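```bash
python3 - <<'E'
from h import *
o=st()
im=env.read_camera('wrist')
pos=np.array(o['tool_pos'])
c=cam('wrist',(pos,o['tool_rot']));R=Ro.from_euler('xyz',o['tool_rot'],degrees=True)
def tl(uv,z): return (R.inv().apply(ray(c,uv,z)-pos)*1000).round(1)
for r in (235,245,255): print(r,im[r,305:352].sum(1).tolist())
print('bar', tl((322.5,240),.183),tl((336.3,240),.183))
for z in (.028,.012): print('slot',z,tl((315.6,245),pos[2]+z),tl((337,245),pos[2]+z))
print('top', tl((299.3,265.5),pos[2]+.0342),tl((349.3,265.5),pos[2]+.0342))
print('chisel edge',tl((330,228),.189))
print('chisel hook x', tl((310.5,226),.189),tl((351.6,226),.189))
E
```

```text
t 8.25 pos [0.6839 0.0063 0.194 ] rot [-9.001e+01  7.000e-02  3.130e+00] F [ 0.2  0.3 -1.9] w 0.0162
235 [277, 259, 256, 257, 259, 261, 250, 265, 258, 317, 429, 521, 540, 489, 473, 500, 531, 557, 557, 568, 574, 571, 570, 555, 545, 526, 517, 563, 610, 625, 632, 632, 630, 630, 624, 616, 619, 611, 611, 619, 619, 616, 621, 625, 624, 621, 611]
245 [258, 254, 249, 259, 246, 257, 259, 254, 259, 310, 435, 524, 537, 486, 472, 506, 528, 555, 561, 569, 572, 567, 572, 560, 547, 522, 527, 572, 607, 625, 626, 592, 547, 484, 442, 431, 435, 442, 440, 462, 490, 539, 584, 613, 623, 617, 616]
255 [262, 256, 251, 259, 260, 253, 256, 260, 247, 296, 390, 493, 520, 486, 480, 500, 527, 547, 564, 569, 575, 571, 566, 558, 537, 524, 525, 564, 608, 620, 579, 473, 345, 278, 265, 266, 261, 259, 266, 264, 260, 278, 337, 456, 576, 605, 608]
bar [ 0.1 11.  28.7] [ 6.  11.  28.8]
slot 0.028 [ -2.  -28.   39.2] [  5.  -28.   39.2]
slot 0.012 [ -2.4 -12.   34. ] [  5.5 -12.   34. ]
top [ -7.1 -34.2  34.3] [  8.8 -34.2  34.4]
chisel edge [ 3.2  5.  35.7]
chisel hook x [-4.7  5.  36.5] [11.9  5.  36.6]
```

```bash
python3 - <<'E'
from h import *
o=st()
im=env.read_camera('wrist')
pos=np.array(o['tool_pos'])
c=cam('wrist',(pos,o['tool_rot']));R=Ro.from_euler('xyz',o['tool_rot'],degrees=True)
def tl(uv,z): return (R.inv().apply(ray(c,uv,z)-pos)*1000).round(1)
col=im[:,338:346].sum(2).mean(1); print(list(zip(range(215,245),col[215:245].round().astype(int).tolist())))
col=im[:,300:325].sum(2).mean(1); print(list(zip(range(255,275),col[255:275].round().astype(int).tolist())))
for r in (222,224,226,228,230): print(r,tl((330,r),.189))
for r in (264,266): print(r,tl((330,r),pos[2]+.0342))
E
```

```text
t 8.3 pos [0.6843 0.0062 0.1948] rot [-9.001e+01 -1.000e-02  3.130e+00] F [-0.6  0.2 -0.6] w 0.0159
[(215, 492), (216, 489), (217, 491), (218, 489), (219, 488), (220, 488), (221, 489), (222, 490), (223, 492), (224, 505), (225, 544), (226, 590), (227, 612), (228, 615), (229, 617), (230, 616), (231, 616), (232, 616), (233, 618), (234, 614), (235, 617), (236, 615), (237, 617), (238, 616), (239, 615), (240, 616), (241, 615), (242, 615), (243, 602), (244, 557)]
[(255, 359), (256, 357), (257, 356), (258, 354), (259, 352), (260, 345), (261, 326), (262, 293), (263, 267), (264, 271), (265, 317), (266, 393), (267, 454), (268, 477), (269, 479), (270, 480), (271, 480), (272, 481), (273, 482), (274, 480)]
222 [ 3.2  5.8 38. ]
224 [ 3.2  5.8 37.2]
226 [ 3.2  5.8 36.4]
228 [ 3.2  5.8 35.5]
230 [ 3.2  5.8 34.7]
264 [  2.7 -34.2  34.9]
266 [  2.7 -34.2  34.2]
```

carry_out --targets '[[[-0.5,0,-1],[0,0,0]],[[0,10,0],[0,0,0]],[[0,12,0],[0,0,0]],[[0,8,0],[0,0,0]],[[0,4,0],[0,0,0]],[[0,0,0],[0,0,0]],[[0,0,0],[0,0,0]]]'

```text
time_s: 9.05
tool_pos: [0.6838, 0.0054, 0.1608]
tool_rot: [-90.0, -0.0, 3.1]
force: [-0.4, -0.3, -1.7]
grip_width: 0.016
```

carry_out --targets '[[[0,2,0],[0,0,0]],[[0,1,0],[0,0,0]],[[0,0,0],[0,0,0]],[[0,0,0],[0,0,0]]]'

```text
time_s: 9.45
tool_pos: [0.6838, 0.0054, 0.1579]
tool_rot: [-90.0, -0.0, 3.1]
force: [0.6, -0.3, -1.1]
grip_width: 0.016
```

No contact yet, hook is around the bar. Continue down in small steps.

carry_out --targets '[[[0,1,0],[0,0,0]],[[0,1,0],[0,0,0]],[[0,0,0],[0,0,0]],[[0,0,0],[0,0,0]]]'

```text
time_s: 9.85
tool_pos: [0.6837, 0.0054, 0.1557]
tool_rot: [-90.0, 0.0, 3.1]
force: [0.4, 0.3, -2.2]
grip_width: 0.0164
```

```bash
python3 - <<'E'
from h import *
o=st()
im=env.read_camera('wrist')
save('w7z',cv2.resize(im[140:300,230:390],None,fx=4,fy=3.7,interpolation=cv2.INTER_CUBIC))
s=env.read_camera('side'); save('s7',cv2.resize(s[170:290,340:460],None,fx=5,fy=5,interpolation=cv2.INTER_CUBIC))
E
```

```text
t 9.85 pos [0.6837 0.0054 0.1557] rot [-9.00e+01  1.00e-02  3.14e+00] F [ 0.4  0.3 -2.2] w 0.0164
```

View pics/w7z.png

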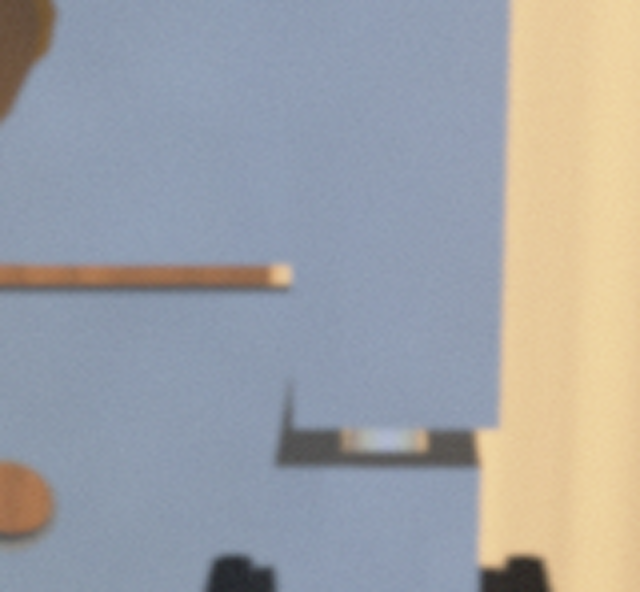

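View pics/s7.png

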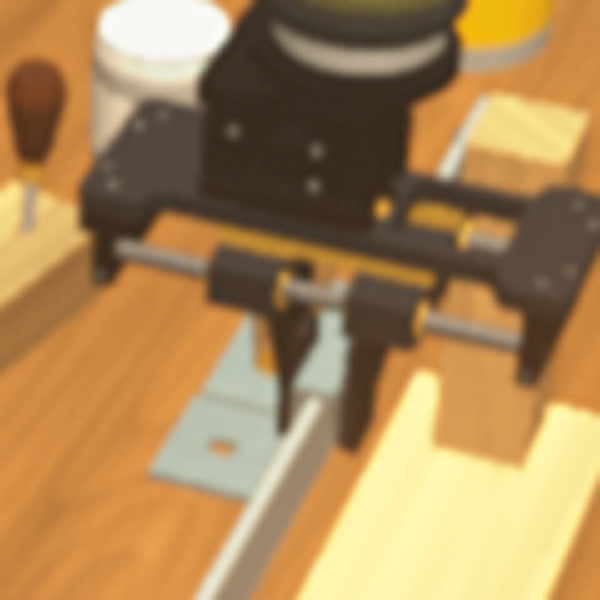

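Hook straddles the bar, with about 3 mm gap to the chisel holder. Lower until touch, then slide.

carry_out --targets '[[[0,1,0],[0,0,0]],[[0,0,0],[0,0,0]],[[0,0,0],[0,0,0]]]'

```text
time_s: 10.25
tool_pos: [0.6838, 0.0053, 0.1548]
tool_rot: [-90.0, -0.0, 3.1]
force: [-0.2, -0.1, -1.5]
grip_width: 0.0161
```

carry_out --targets '[[[0,0,1],[0,0,0]],[[0,0,1],[0,0,0]],[[0,0,0],[0,0,0]],[[0,0,0],[0,0,0]]]'

```text
time_s: 10.65
tool_pos: [0.6837, 0.0076, 0.1548]
tool_rot: [-90.0, -0.0, 3.2]
force: [-0.3, -0.2, -1.0]
grip_width: 0.016
```

carry_out --targets '[[[0,0,0.5],[0,0,0]],[[0,0,0],[0,0,0]],[[0,0,0],[0,0,0]]]'

```text
time_s: 10.95
tool_pos: [0.6837, 0.0078, 0.1548]
tool_rot: [-90.0, -0.0, 3.1]
force: [0.1, -0.3, -1.7]
grip_width: 0.0162
```

carry_out --targets '[[[0,0,0.5],[0,0,0]],[[0,0,0],[0,0,0]],[[0,0,0],[0,0,0]]]'

```text
time_s: 11.25
tool_pos: [0.6836, 0.0082, 0.1548]
tool_rot: [-90.0, -0.0, 3.1]
force: [0.4, -0.6, -0.9]
grip_width: 0.0161
```

carry_out --targets '[[[0,0,0.5],[0,0,0]],[[0,0,0],[0,0,0]],[[0,0,0],[0,0,0]]]'

```text
time_s: 11.55
tool_pos: [0.6836, 0.0085, 0.1548]
tool_rot: [-90.0, -0.0, 3.1]
force: [0.5, -1.5, -0.7]
grip_width: 0.016
```

```bash
python3 - <<'E'
from h import *
o=st()
im=env.read_camera('wrist')
save('w8z',cv2.resize(im[140:300,230:390],None,fx=4,fy=3.7,interpolation=cv2.INTER_CUBIC))
E
```

```text
t 11.55 pos [0.6836 0.0085 0.1548] rot [-9.002e+01 -1.000e-02  3.120e+00] F [ 0.5 -1.5 -0.7] w 0.016
```

View pics/w8z.png

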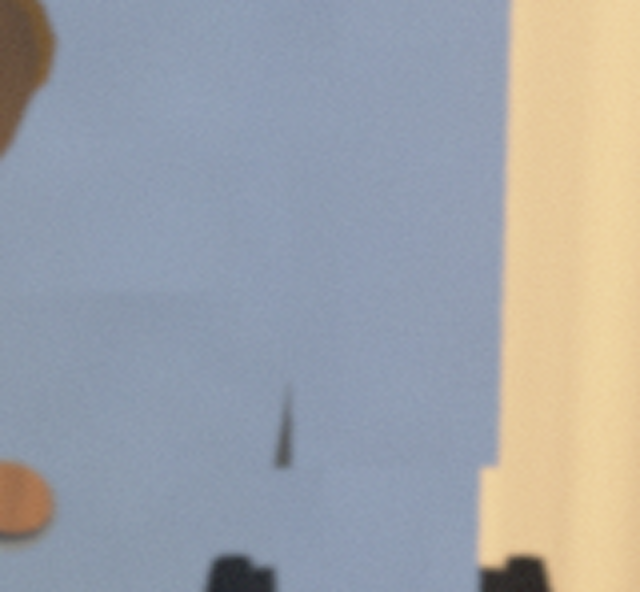

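Gap closed, first contact force −1.5 N in y. A little more press, seat, then release.

carry_out --targets '[[[0,0.5,0.5],[0,0,0]],[[0,0,0],[0,0,0]],[[0,0,0],[0,0,0]]]'

```text
time_s: 11.9
tool_pos: [0.6836, 0.0085, 0.1548]
tool_rot: [-90.0, -0.0, 3.1]
force: [-1.4, -2.8, 2.7]
grip_width: 0.016
```

carry_out --targets '[[[0,0,0],[0,0,0]],[[0,0,0],[0,0,0]],[[0,0,0],[0,0,0]],[[0,0,0],[0,0,0]],[[0,0,0],[0,0,0]]]' --jaw 0.5

```text
time_s: 12.4
tool_pos: [0.6835, 0.0098, 0.1541]
tool_rot: [-90.0, 0.0, 3.2]
force: [-0.5, 0.2, -0.5]
grip_width: 0.0419
```

```bash
python3 - <<'E'
from h import *
o=st()
im=env.read_camera('wrist')
save('w9',im)
s=env.read_camera('side'); save('s9',cv2.resize(s[170:290,340:460],None,fx=5,fy=5,interpolation=cv2.INTER_CUBIC))
E
```

```text
t 12.4 pos [0.6835 0.0098 0.1541] rot [-8.998e+01  1.000e-02  3.160e+00] F [-0.5  0.2 -0.5] w 0.0419
```

View pics/w9.png

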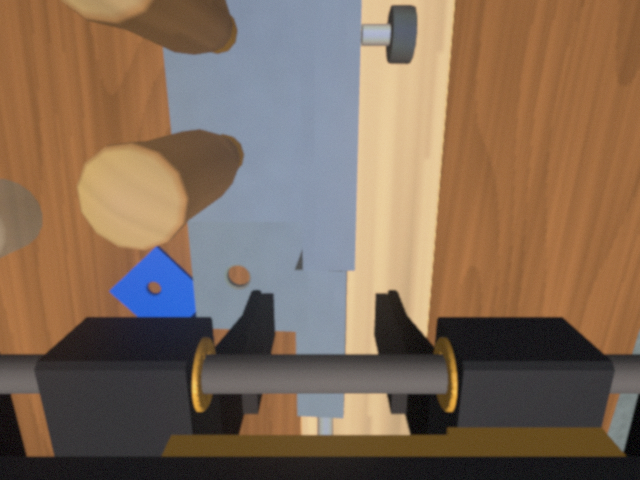

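View pics/s9.png

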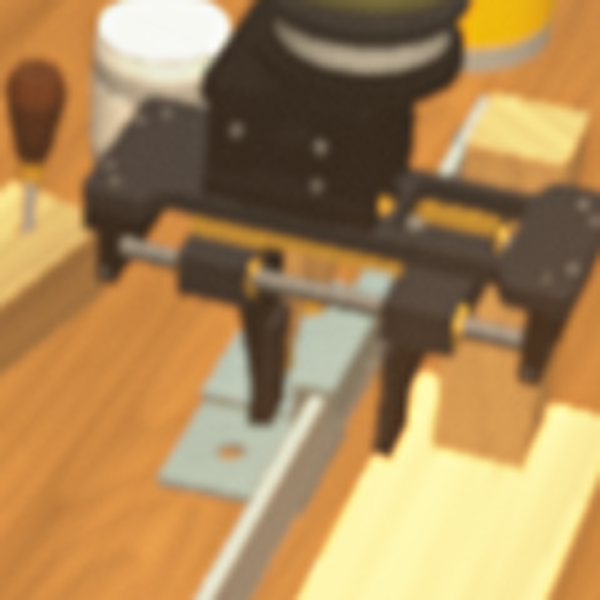

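Hung and released, still flush to the chisel holder. Retreat upward and measure the hole from there.

carry_out --targets '[[[0,-15,0],[0,0,0]],[[0,-30,0],[0,0,0]],[[0,-35,0],[0,0,0]],[[0,-30,0],[0,0,0]],[[0,-20,0],[0,0,0]],[[0,0,0],[0,0,0]],[[0,0,0],[0,0,0]],[[0,0,0],[0,0,0]]]'

```text
time_s: 13.3
tool_pos: [0.6829, 0.0095, 0.283]
tool_rot: [-90.0, 0.1, 3.1]
force: [-0.1, -0.0, -0.4]
grip_width: 0.0432
```

```bash
python3 - <<'E'
from h import *
o=st()
im=env.read_camera('wrist')
save('w10',im)
z=im[150:340,200:400]; save('w10z',cv2.resize(z,None,fx=3.8,fy=3.1,interpolation=cv2.INTER_CUBIC))
s=env.read_camera('side'); save('s10',cv2.resize(s[170:290,300:440],None,fx=5,fy=5,interpolation=cv2.INTER_CUBIC))
E
```

```text
t 13.3 pos [0.6829 0.0095 0.283 ] rot [-89.99   0.11   3.14] F [-0.1 -0.  -0.4] w 0.0432
```

View pics/w10.png

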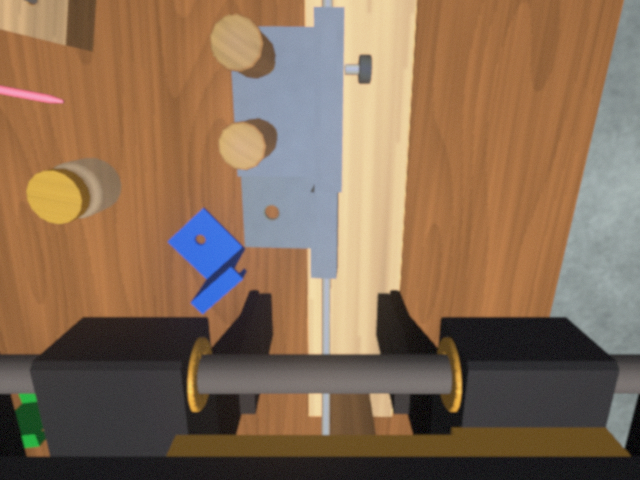

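View pics/s10.png

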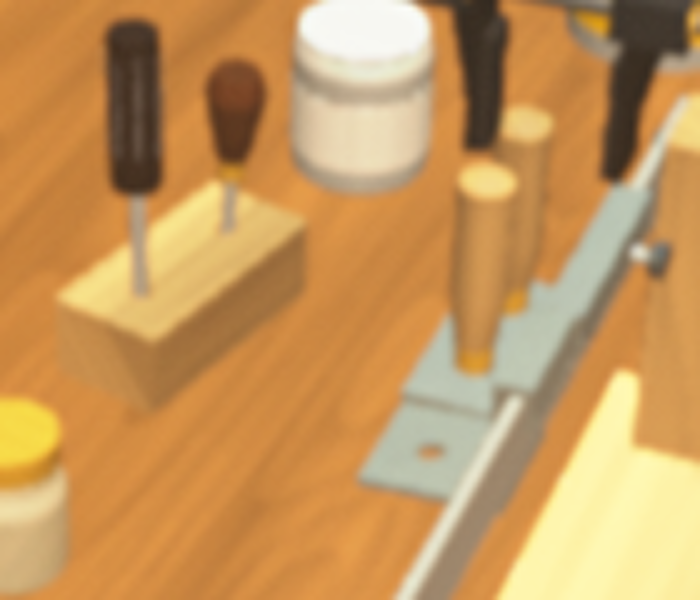

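```bash
python3 - <<'E'
from h import *
o=st();print(np.round(o['qpos'],1))
S=cam('side');c=cam('wrist',(o['tool_pos'],o['tool_rot']))
def tri(obs):
    A=[];b=[]
    for c,uv in obs:
        for k,f,cc,i in ((0,c['fx'],c['cx'],0),(1,c['fy'],c['cy'],1)):
            n=(uv[i]-cc)/f
            A.append(c['R'][k]-n*c['R'][2]); b.append(n*c['t'][2]-c['t'][k])
    return np.linalg.lstsq(np.array(A),np.array(b),rcond=None)[0]
X=tri([(S,(386.2,260)),(c,(272.5,212))]);print('hole',X.round(4),proj(S,X),proj(c,X), 'w@.1265',ray(c,(272.5,212),.1265).round(4),'s',ray(S,(386.2,260),.1265).round(4))
D=np.array(ray(S,(326.6,176),.19));print('side top@.19',D.round(4),'shank@.045',ray(S,(328.2,228.6),.045).round(4))
plan([(11,[.425,.157,.28],[-90,0,93.1])])
E
```

```text
t 13.4 pos [0.6829 0.0095 0.2828] rot [-90.     0.14   3.14] F [-0.1  0.4  0.7] w 0.0432
[-25.8  23.5  32.5  73.3 -12.4  86.9   8.4]
hole [0.6427 0.0122 0.1243] [[386.60723445 260.1131399 ]] [[271.39174897 212.23490403]] w@.1265 [0.6438 0.0129 0.1265] s [0.6428 0.0095 0.1265]
side top@.19 [0.4277 0.1625 0.19  ] shank@.045 [0.4321 0.1592 0.045 ]
[[[-22.7,0.3,14.7],[-0.0,-8.2,-0.0]],[[-20.3,0.3,17.7],[-0.0,-8.2,-0.0]],[[-17.6,0.3,20.5],[-0.0,-8.1,-0.0]],[[-14.6,0.3,22.8],[-0.0,-8.2,-0.0]],[[-11.1,0.3,24.6],[-0.1,-8.2,-0.0]],[[-7.6,0.3,25.9],[0.0,-8.2,-0.0]],[[-3.7,0.3,26.8],[0.0,-8.1,-0.1]],[[0.0,0.2,27.0],[0.0,-8.2,0.0]],[[3.9,0.3,26.7],[-0.0,-8.2,0.0]],[[7.7,0.2,25.9],[-0.0,-8.2,0.0]],[[11.3,0.3,24.5],[-0.0,-8.2,-0.0]]]
```

carry_out --targets '[[[-22.7,0.3,14.7],[0,-8.2,0]],[[-20.3,0.3,17.7],[0,-8.2,0]],[[-17.6,0.3,20.5],[0,-8.2,0]],[[-14.6,0.3,22.8],[0,-8.2,0]],[[-11,0.3,24.6],[0,-8.2,0]],[[-7.6,0.3,26],[0,-8.2,0]],[[-3.7,0.3,26.8],[0,-8.2,0]],[[0,0.3,27],[0,-8.2,0]],[[4,0.3,26.7],[0,-8.2,0]],[[7.7,0.3,26],[0,-8.2,0]],[[11.3,0.3,24.5],[0,-8,0]]]' --jaw 0.6

```text
time_s: 14.5
tool_pos: [0.4239, 0.1569, 0.2802]
tool_rot: [-89.9, 0.0, 93.5]
force: [-1.1, 0.6, -0.2]
grip_width: 0.0522
```

carry_out --targets '[[[0,0,0],[0,0,0]],[[0,0,0],[0,0,0]],[[0,0,0],[0,0,0]]]'

```text
time_s: 14.8
tool_pos: [0.426, 0.1558, 0.2807]
tool_rot: [-90.0, 0.0, 93.0]
force: [0.6, -0.5, 0.4]
grip_width: 0.0519
```

```bash
python3 - <<'E'
from h import *
o=st();print(np.round(o['qpos'],1))
im=env.read_camera('wrist');save('w11',im)
t=env.read_camera('top');save('t11',cv2.resize(t[200:320,200:340],None,fx=5,fy=5,interpolation=cv2.INTER_CUBIC))
s=env.read_camera('side');save('s11',cv2.resize(s[150:270,290:410],None,fx=5,fy=5,interpolation=cv2.INTER_CUBIC))
E
```

```text
t 14.8 pos [0.426  0.1558 0.2807] rot [-9.0e+01  3.0e-02  9.3e+01] F [ 0.6 -0.5  0.4] w 0.0519
[-41.1  -7.9  15.9 104.6   2.2  82.9  67.4]
```

View pics/w11.png

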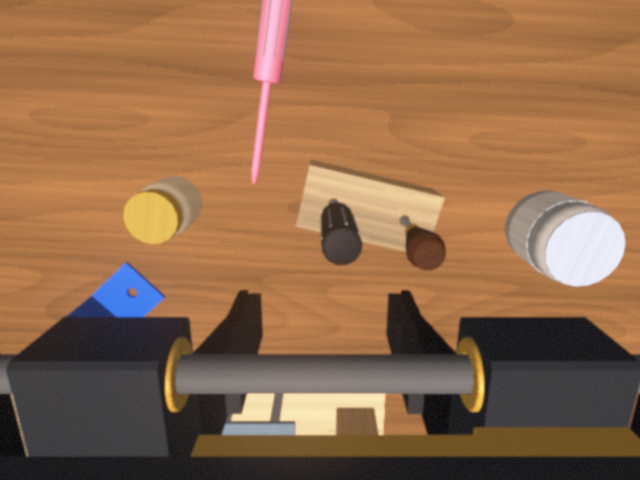

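View pics/s11.png

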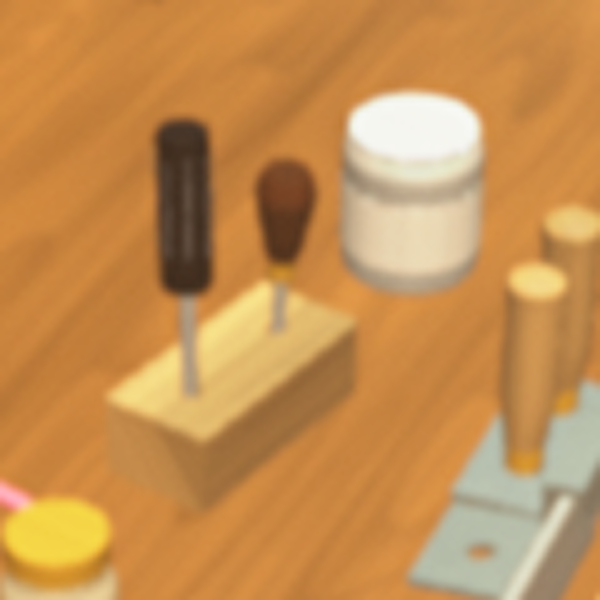

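```bash
python3 - <<'E'
from h import *
s=env.read_camera('side');save('s12',s)
print(env.outline_of('side','screwdriver') and [(d['p'],d['xy']) for d in env.outline_of('side','screwdriver')])
E
```

```text
[(0.67, [267.4, 235.7]), (0.64, [326.1, 194.6])]
```

View pics/s12.png

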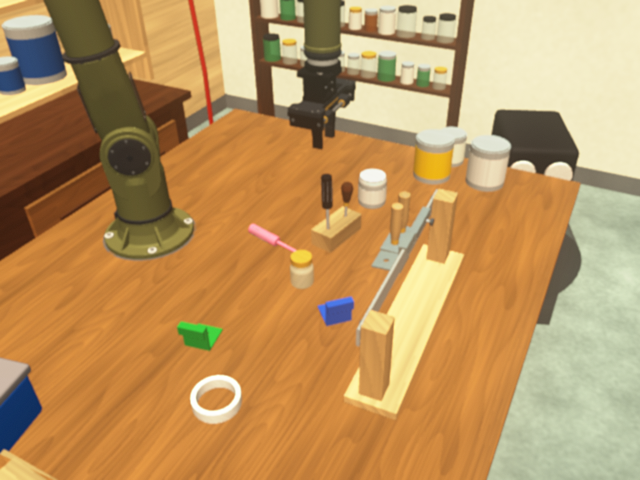

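View pics/t11.png

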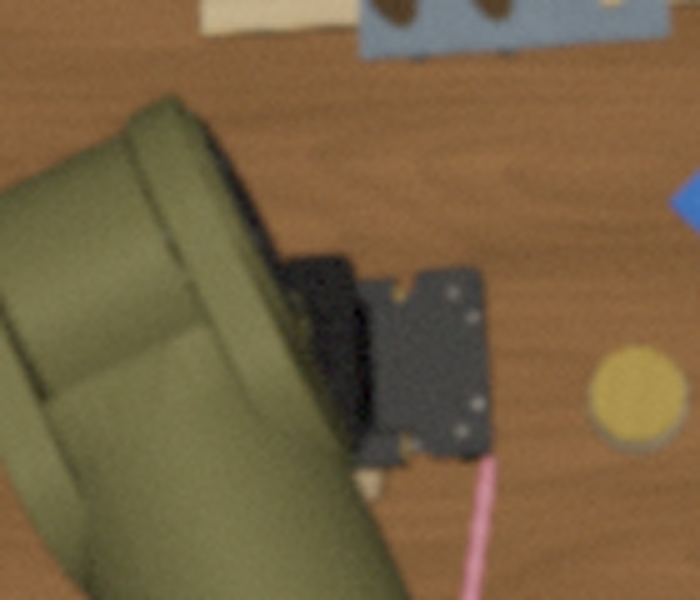

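The pink look-alike, which stood free on its tip, was already leaning in the first pictures and has toppled on its own; I leave it. Now to locate the black driver (wrist (340,235)).

```bash
python3 - <<'E'
from h import *
o=st()
im=env.read_camera('wrist')
z=im[170:290,280:460];save('w12z',cv2.resize(z,None,fx=4.4,fy=4.4,interpolation=cv2.INTER_CUBIC))
for d in env.outline_of('wrist','screwdriver'):
    m=d['mask'];ys,xs=np.where(m);print(d['p'],d['xy'],xs.min(),xs.max(),ys.min(),ys.max(),im[m].mean(0))
E
```

```text
t 15.1 pos [0.4257 0.1563 0.2808] rot [-8.999e+01  1.000e-02  9.307e+01] F [ 1.  -0.4  0.2] w 0.0523
0.95 [337.2, 234.3] 320 361 198 266 [79.00227894 64.64949863 55.99088423]
0.7 [565.1, 239.4] 505 622 191 286 [199.38881426 194.49993894 196.53803883]
0.57 [265.1, 54.9] 251 293 0 184 [236.63905502 155.44407895 173.89563397]
```

View pics/w12z.png

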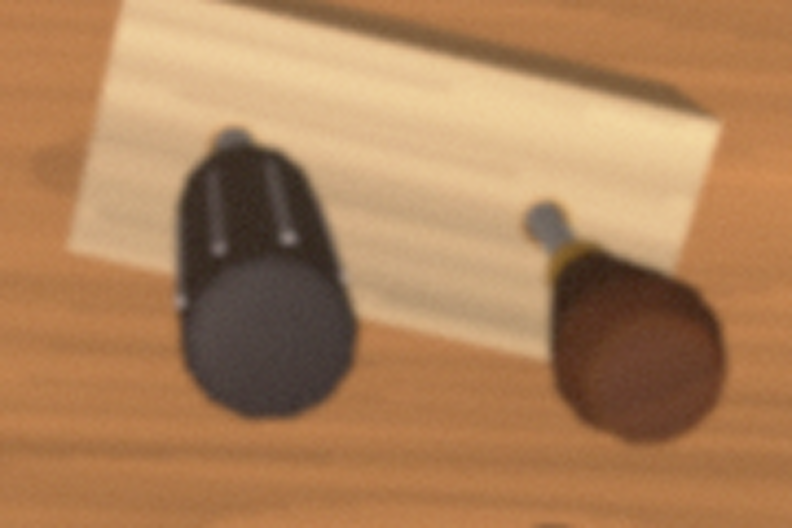

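```bash
cat >> h.py <<'E'
def tri(obs):
    A=[];b=[]
    for c,uv in obs:
        for k,f,cc in ((0,c['fx'],c['cx']),(1,c['fy'],c['cy'])):
            n=(uv[k]-cc)/f
            A.append(c['R'][k]-n*c['R'][2]); b.append(n*c['t'][2]-c['t'][k])
    return np.linalg.lstsq(np.array(A),np.array(b),rcond=None)[0]
E
python3 - <<'E'
from h import *
o=st();S=cam('side');c=cam('wrist',(o['tool_pos'],o['tool_rot']))
a=tri([(S,(326.6,176)),(c,(341.4,246.4))]);b=tri([(S,(328,228.4)),(c,(332.7,201.8))])
print(a.round(4),b.round(4))
A=ray(c,(341.4,246.4),.19);B=ray(c,(332.7,201.8),.046)
print('wrist',A.round(4),B.round(4),((A-B)[:2]/.144).round(3))
A2=ray(S,(326.6,176),.19);B2=ray(S,(328,228.4),.045); print('side',A2.round(4),B2.round(4),((A2-B2)[:2]/.145).round(3))
for lean in ((0,0),):
  pass
E
```

```text
t 15.2 pos [0.4255 0.1564 0.2809] rot [-8.999e+01  1.000e-02  9.311e+01] F [-0.5  0.1 -0.6] w 0.0523
[0.4261 0.167  0.1875] [0.4295 0.1645 0.0416]
wrist [0.426  0.1673 0.19  ] [0.4292 0.1648 0.046 ] [-0.022  0.018]
side [0.4277 0.1625 0.19  ] [0.4313 0.1597 0.045 ] [-0.025  0.019]
```

Wrist and side agree on a small lean of (−0.023, +0.018) rad. I align the tool with the driver's axis and go down.

```bash
python3 - <<'E'
from h import *
a=np.array([-.0225,.0185,1]);a/=np.linalg.norm(a)
y=-a;x=np.array([np.cos(np.radians(93.1)),np.sin(np.radians(93.1)),0]);x-=x@y*y;x/=np.linalg.norm(x);z=np.cross(x,y)
e=Ro.from_matrix(np.c_[x,y,z]).as_euler('xyz',degrees=True);print(e.round(2))
P=np.array([.4269,.1666,.151])
plan([(3,P+a*.12,e),(6,P,e)])
E
```

```text
[-91.23   1.13  93.08]
[[[4.1,3.3,0.2],[-0.4,0.0,0.4]],[[4.2,3.3,0.3],[-0.4,0.0,0.3]],[[4.2,3.2,0.2],[-0.4,0.0,0.4]]]
[[[-0.0,20.0,-0.0],[-0.0,0.0,0.0]],[[-0.0,20.0,-0.0],[-0.0,0.0,0.0]],[[-0.0,20.0,-0.0],[-0.0,0.0,0.0]],[[-0.0,20.0,-0.0],[-0.0,0.0,0.0]],[[-0.0,20.0,-0.0],[-0.0,0.0,0.0]],[[-0.1,20.0,-0.0],[-0.0,0.0,0.0]]]
```

carry_out --targets '[[[4.1,3.3,0.2],[-0.4,0,0.4]],[[4.2,3.3,0.3],[-0.4,0,0.4]],[[4.2,3.2,0.2],[-0.4,0,0.3]],[[0,20,0],[0,0,0]],[[0,20,0],[0,0,0]],[[0,20,0],[0,0,0]],[[0,20,0],[0,0,0]],[[0,20,0],[0,0,0]],[[0,20,0],[0,0,0]],[[0,0,0],[0,0,0]],[[0,0,0],[0,0,0]]]'

```text
time_s: 16.3
tool_pos: [0.4265, 0.1671, 0.1512]
tool_rot: [-91.2, 1.1, 93.2]
force: [-0.6, 0.4, 1.5]
grip_width: 0.052
```

```bash
python3 - <<'E'
from h import *
o=st();im=env.read_camera('wrist');save('w13',im)
s=env.read_camera('side');save('s13',cv2.resize(s[120:240,270:390],None,fx=5,fy=5,interpolation=cv2.INTER_CUBIC))
E
```

```text
t 16.3 pos [0.4265 0.1671 0.1512] rot [-91.19   1.12  93.16] F [-0.6  0.4  1.5] w 0.052
```

View pics/w13.png

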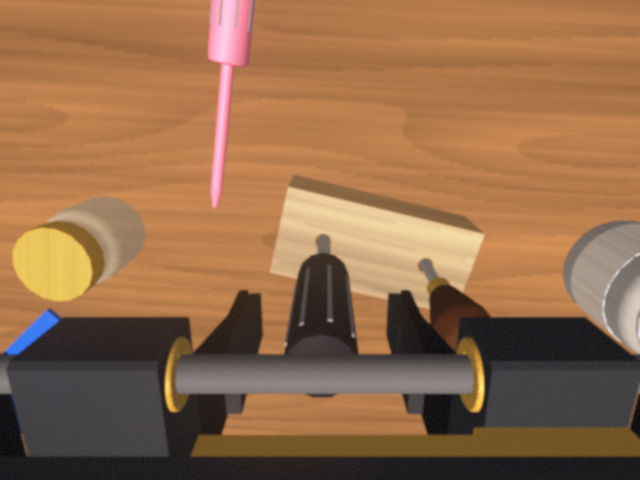

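View pics/s13.png

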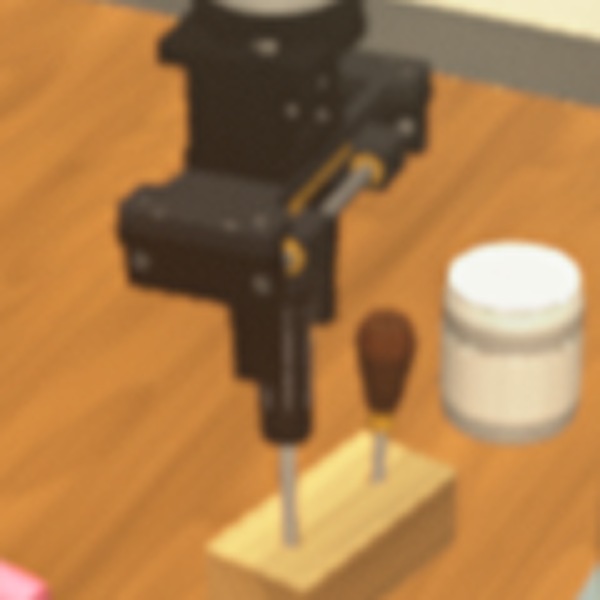

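Handle sits centred between the fingers (col 322). Close.

carry_out --targets '[[[0,0,0],[0,0,0]],[[0,0,0],[0,0,0]],[[0,0,0],[0,0,0]],[[0,0,0],[0,0,0]],[[0,0,0],[0,0,0]],[[0,0,0],[0,0,0]]]' --jaw 0.1 --squeeze 40

```text
time_s: 17.0
tool_pos: [0.4268, 0.1669, 0.1513]
tool_rot: [-91.2, 1.1, 93.1]
force: [0.3, 0.1, -0.4]
grip_width: 0.025
```

carry_out --targets '[[[0,-10,0],[0,0,0]],[[0,-30,0],[0,0,0]],[[0,-40,0],[0,0,0]],[[0,-40,0],[0,0,0]],[[0,-20,0],[0,0,0]],[[0,0,0],[0,0,0]],[[0,0,0],[0,0,0]],[[0,0,0],[0,0,0]]]'

```text
time_s: 17.8
tool_pos: [0.4227, 0.1689, 0.2894]
tool_rot: [-91.0, 1.2, 93.1]
force: [-0.2, 0.5, -1.4]
grip_width: 0.025
```

```bash
python3 - <<'E'
from h import *
o=st();im=env.read_camera('wrist');save('w14',im)
s=env.read_camera('side');save('s14',cv2.resize(s[80:240,260:380],None,fx=5,fy=3.75,interpolation=cv2.INTER_CUBIC))
E
```

```text
t 17.8 pos [0.4227 0.1689 0.2894] rot [-91.05   1.18  93.13] F [-0.2  0.5 -1.4] w 0.025
```

View pics/w14.png

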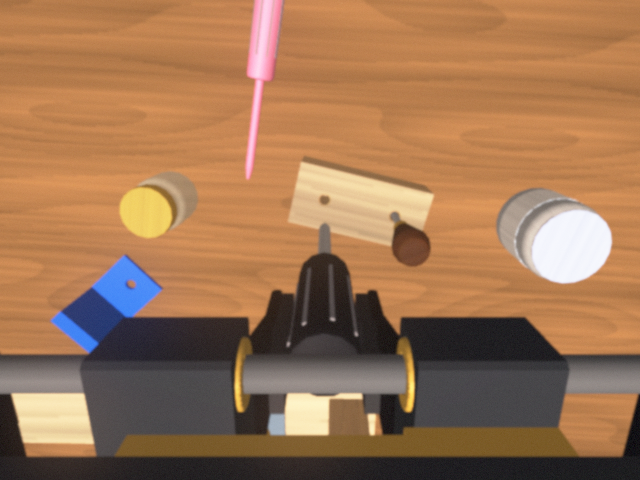

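View pics/s14.png

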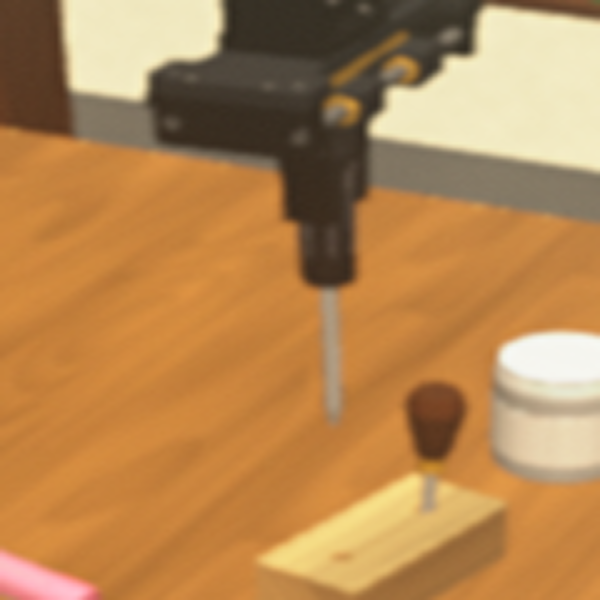

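```bash
python3 - <<'E'
from h import *
o=st();im=env.read_camera('wrist')
z=im[200:300,270:380];save('w15z',cv2.resize(z,None,fx=6,fy=6,interpolation=cv2.INTER_CUBIC))
k=env.get_calibration('wrist');H=np.array(k['hand_eye'])
def at(uv,y):
    d=H[:3,:3]@np.array([(uv[0]-k['cx'])/k['fx'],(uv[1]-k['cy'])/k['fy'],1]);t=H[:3,3]
    return ((t+d*(y-t[1])/d[1])*1000).round(1)
for v in (222,224,226,228): print(v,at((324,v),.146))
s=env.read_camera('side')
S=cam('side'); R=Ro.from_euler('xyz',o['tool_rot'],degrees=True); 
uv=(333/5+260,424/3.75+80); c=cam('wrist',(o['tool_pos'],o['tool_rot']))
X=tri([(S,uv),(c,(324,225))]); print(X, (R.inv().apply(X-o['tool_pos'])*1000).round(1), proj(S,X)-uv,'expected tip side',proj(S,np.array(o['tool_pos'])+R.apply([0,.146,0])),uv)
E
```

```text
t 17.9 pos [0.4229 0.1689 0.2895] rot [-91.05   1.18  93.13] F [ 0.  -0.4 -1.8] w 0.0251
222 [ 0.00e+00  1.46e+02 -1.00e-01]
224 [  0.  146.   -1.7]
226 [  0.  146.   -3.2]
228 [  0.  146.   -4.7]
[0.4272048  0.16541223 0.14255261] [ -0.7 147.   -1.4] [[ 0.57477185 -0.16844433]] expected tip side [[326.72978161 192.2676431 ]] (326.6, 193.06666666666666)
```

View pics/w15z.png

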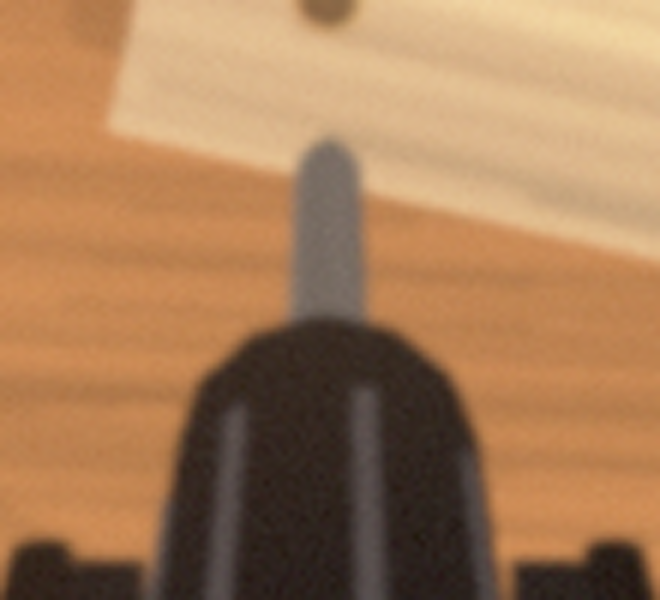

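Driver held; its axis agrees with the tool's, tip about 146 mm past the TCP. Hover the tip 25 mm above the hole, tilted 0.07 rad to match the shelf.

```bash
cat >> h.py <<'E'
def pose(phi,h,hole=(.6432,.0127,.1255),yr=3.1,L=.146):
    cr,sr=np.cos(np.radians(yr)),np.sin(np.radians(yr))
    a=np.array([-phi*cr,-phi*sr,1]);a/=np.linalg.norm(a);y=-a
    x=np.array([-sr,cr,0]);x-=x@y*y;x/=np.linalg.norm(x);z=np.cross(x,y)
    return np.array(hole)+a*(h+L),Ro.from_matrix(np.c_[x,y,z]).as_euler('xyz',degrees=True)
E
python3 - <<'E'
from h import *
p,e=pose(.07,.025);print(p,e);plan([(8,p,e)])
E
```

```text
[0.63127669 0.01205426 0.29608258] [-94.00417294   0.          93.1       ]
[[[-21.0,0.1,-24.9],[-0.4,0.0,-0.1]],[[-21.1,0.3,-24.9],[-0.3,0.0,-0.2]],[[-21.0,0.3,-24.9],[-0.4,0.0,-0.1]],[[-21.0,0.5,-24.9],[-0.4,0.0,-0.2]],[[-21.1,0.6,-24.9],[-0.3,0.1,-0.1]],[[-21.0,0.6,-25.0],[-0.4,-0.0,-0.2]],[[-21.0,0.8,-24.9],[-0.3,-0.0,-0.1]],[[-21.0,0.8,-24.9],[-0.4,-0.0,-0.2]]]
```

carry_out --targets '[[[-10,0.2,-12],[0,0,0]],[[-21,0.3,-25],[-0.4,0,-0.2]],[[-21,0.3,-25],[-0.4,0,-0.2]],[[-21,0.4,-25],[-0.4,0,-0.2]],[[-21,0.5,-25],[-0.4,0,-0.2]],[[-21,0.6,-25],[-0.4,0,-0.2]],[[-21,0.7,-25],[-0.4,0,-0.2]],[[-21,0.8,-25],[-0.5,0,0]],[[-11,0.4,-12.5],[0,0,0]],[[0,0,0],[0,0,0]],[[0,0,0],[0,0,0]],[[0,0,0],[0,0,0]]]'

```text
time_s: 19.2
tool_pos: [0.6314, 0.0139, 0.2965]
tool_rot: [-94.0, -0.1, 93.3]
force: [-0.2, 0.7, -1.2]
grip_width: 0.025
```

```bash
python3 - <<'E'
from h import *
o=st();im=env.read_camera('wrist');save('w16z',cv2.resize(im[140:320,240:420],None,fx=4,fy=3.3,interpolation=cv2.INTER_CUBIC))
s=env.read_camera('side');save('s16',cv2.resize(s[130:280,340:460],None,fx=5,fy=4,interpolation=cv2.INTER_CUBIC))
p,e=pose(.07,.025);print(p,e);plan([(2,p,e)])
E
```

```text
t 19.2 pos [0.6314 0.0139 0.2965] rot [-94.05  -0.15  93.27] F [-0.2  0.7 -1.2] w 0.025
[0.63127669 0.01205426 0.29608258] [-94.00417294   0.          93.1       ]
[[[-0.9,0.4,0.2],[0.0,0.1,0.1]],[[-0.9,0.4,0.2],[0.1,0.1,0.1]]]
```

View pics/w16z.png

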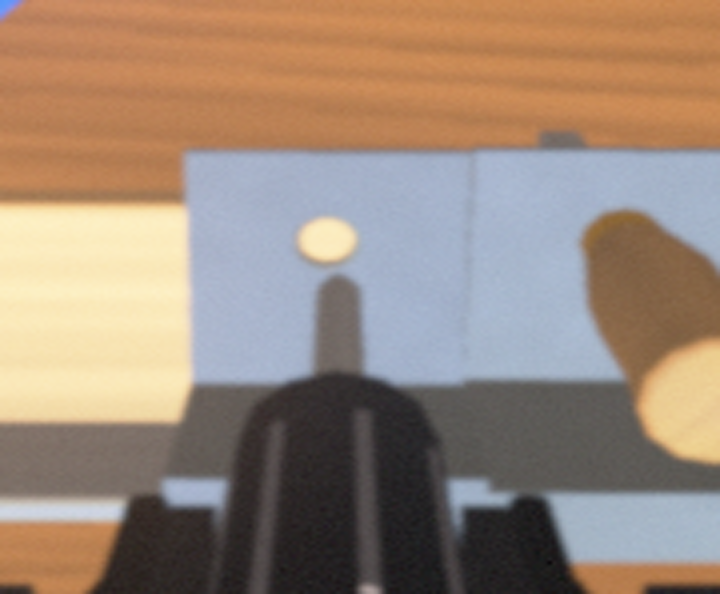

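View pics/s16.png

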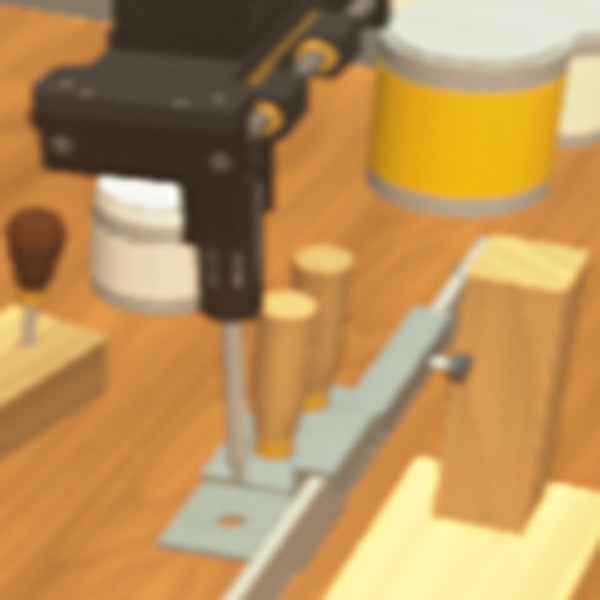

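```bash
cat >> h.py <<'E'
def at(uv,y):
    k=env.get_calibration('wrist');H=np.array(k['hand_eye'])
    d=H[:3,:3]@np.array([(uv[0]-k['cx'])/k['fx'],(uv[1]-k['cy'])/k['fy'],1]);t=H[:3,3]
    return ((t+d*(y-t[1])/d[1])*1000).round(1)
def atinv(p):
    k=env.get_calibration('wrist');H=np.linalg.inv(np.array(k['hand_eye']));q=H[:3,:3]@p+H[:3,3]
    return (k['fx']*q[0]/q[2]+k['cx'],k['fy']*q[1]/q[2]+k['cy'])
E
python3 - <<'E'
from h import *
o=st();im=env.read_camera('wrist')
# bright hole
sub=im[195:235,300:345].astype(int);m=(sub[:,:,0]-sub[:,:,2]>20)&(sub.sum(2)>500)
m2=cv2.connectedComponentsWithStats(m.astype(np.uint8))
print(m2[2],m2[3]+[300,195])
i=1+np.argmax(m2[2][1:,4]);uv=m2[3][i]+[300,195]
for y in (.168,.171,.174): print(y,at(uv,y))
print('tip',at((324.75,224.5),.146), atinv(np.array([0,.146,0])))
R=Ro.from_euler('xyz',o['tool_rot'],degrees=True)
save('w17z',cv2.resize(im[190:260,290:360],None,fx=8,fy=8,interpolation=cv2.INTER_CUBIC))
for z in (.124,.1255,.127):
    c=cam('wrist',(o['tool_pos'],o['tool_rot'])); X=ray(c,uv,z);print(X,(R.inv().apply(X-o['tool_pos'])*1000).round(1))
E
```

```text
t 19.3 pos [0.6315 0.0138 0.2969] rot [-94.1   -0.15  93.28] F [-0.1  0.8 -1.8] w 0.025
[[   0    0   45   40 1640]
 [  14   10   15   14  160]] [[322.05792683 214.76036585]
 [321.40625    211.83125   ]]
0.168 [ -2.  168.    2.3]
0.171 [ -2.  171.    1.6]
0.174 [ -2.  174.    0.8]
tip [  0.6 146.   -2.1] (np.float64(323.92144876496457), np.float64(221.83079915498558))
[0.64291335 0.01289527 0.124     ] [ -2.  173.3   1. ]
[0.64243556 0.01287362 0.1255    ] [ -2.  171.7   1.4]
[0.64195778 0.01285198 0.127     ] [ -2.  170.2   1.8]
```

View pics/w17z.png

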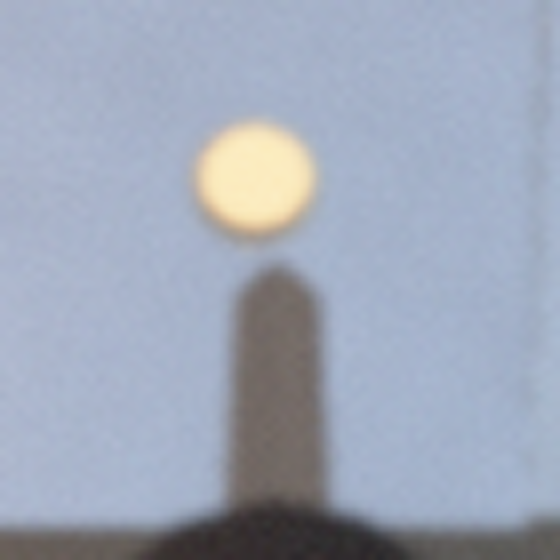

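Hole at (321.9,212.2), tip at (324.6,223.5): shift −2.3 in tool x, +2.8 in tool z, then descend 18.

carry_out --targets '[[[-1.2,0,1.4],[0,0,0]],[[-1.1,0,1.4],[0,0,0]],[[0,8,0],[0,0,0]],[[0,10,0],[0,0,0]],[[0,0,0],[0,0,0]],[[0,0,0],[0,0,0]],[[0,0,0],[0,0,0]],[[0,0,0],[0,0,0]]]'

```text
time_s: 20.15
tool_pos: [0.6309, 0.0102, 0.279]
tool_rot: [-94.1, -0.1, 93.2]
force: [0.0, 0.3, -1.3]
grip_width: 0.025
```

```bash
python3 - <<'E'
from h import *
o=st();im=env.read_camera('wrist')
save('w18z',cv2.resize(im[190:260,290:360],None,fx=8,fy=8,interpolation=cv2.INTER_CUBIC))
s=env.read_camera('side');save('s18',cv2.resize(s[190:290,350:450],None,fx=6,fy=6,interpolation=cv2.INTER_CUBIC))
E
```

```text
t 20.15 pos [0.6309 0.0102 0.279 ] rot [-94.14  -0.1   93.17] F [ 0.   0.3 -1.3] w 0.025
```

View pics/w18z.png

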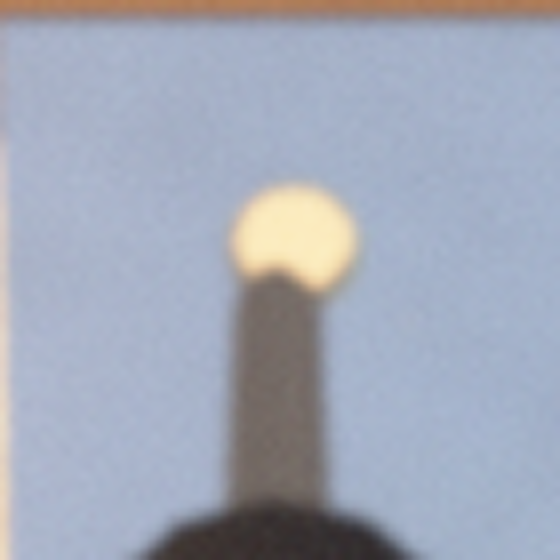

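View pics/s18.png

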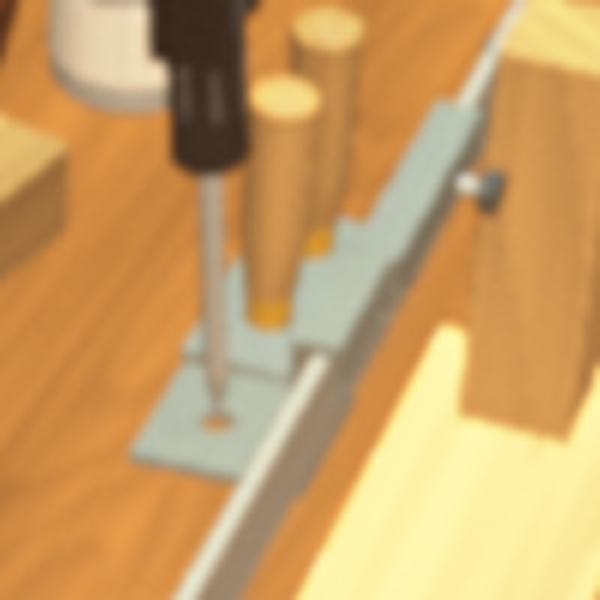

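```bash
python3 - <<'E'
from h import *
o=st();im=env.read_camera('wrist')
save('w19z',cv2.resize(im[190:260,290:360],None,fx=8,fy=8,interpolation=cv2.INTER_CUBIC))
for y in (.150,.153,.156): print(at((326.9,220),y))
print('tip',at((324.5,224),.146))
E
```

```text
t 20.25 pos [0.6308 0.0103 0.279 ] rot [-94.13  -0.1   93.18] F [-0.4 -0.1 -0.9] w 0.0252
[  2.2 150.    0.4]
[  2.3 153.   -0.4]
[  2.3 156.   -1.2]
tip [  0.4 146.   -1.7]
```

View pics/w19z.png

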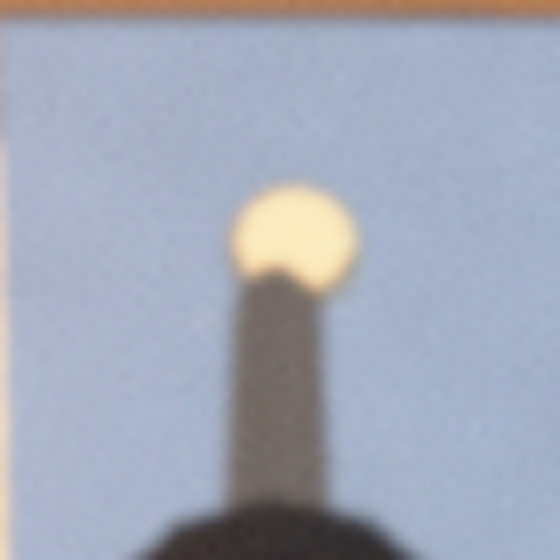

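Still image: shift +1.8 x, +0.7 z, then enter the hole.

carry_out --targets '[[[1.8,0,0.7],[0,0,0]],[[0,0,0],[0,0,0]],[[0,3,0],[0,0,0]],[[0,4,0],[0,0,0]],[[0,4,0],[0,0,0]],[[0,0,0],[0,0,0]],[[0,0,0],[0,0,0]],[[0,0,0],[0,0,0]]]'

```text
time_s: 21.1
tool_pos: [0.6307, 0.0121, 0.2677]
tool_rot: [-94.1, -0.1, 93.2]
force: [0.4, 0.2, -1.7]
grip_width: 0.0252
```

```bash
python3 - <<'E'
from h import *
o=st();im=env.read_camera('wrist')
save('w20z',cv2.resize(im[190:260,290:360],None,fx=8,fy=8,interpolation=cv2.INTER_CUBIC))
s=env.read_camera('side');save('s20',cv2.resize(s[190:290,350:450],None,fx=6,fy=6,interpolation=cv2.INTER_CUBIC))
E
```

```text
t 21.1 pos [0.6307 0.0121 0.2677] rot [-94.11  -0.1   93.18] F [ 0.4  0.2 -1.7] w 0.0252
```

View pics/w20z.png

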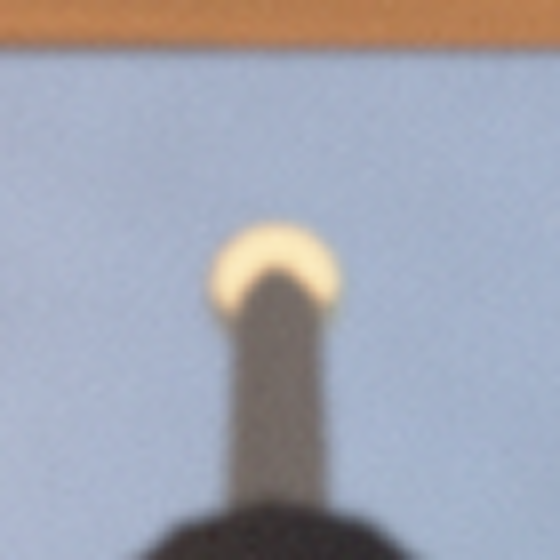

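View pics/s20.png

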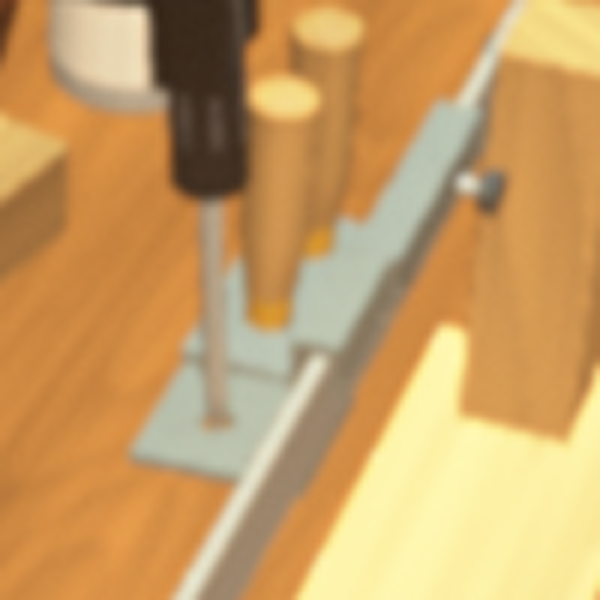

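Tip centred in and entering the hole, no contact force. Descend further in stages.

carry_out --targets '[[[0,4,0],[0,0,0]],[[0,5,0],[0,0,0]],[[0,5,0],[0,0,0]],[[0,5,0],[0,0,0]],[[0,0,0],[0,0,0]],[[0,0,0],[0,0,0]]]'

```text
time_s: 21.8
tool_pos: [0.6319, 0.0122, 0.2485]
tool_rot: [-94.1, -0.1, 93.2]
force: [-1.0, 0.7, -1.1]
grip_width: 0.0251
```

```bash
python3 - <<'E'
from h import *
o=st();im=env.read_camera('wrist')
save('w21z',cv2.resize(im[190:260,290:360],None,fx=8,fy=8,interpolation=cv2.INTER_CUBIC))
s=env.read_camera('side');save('s21',cv2.resize(s[190:290,350:450],None,fx=6,fy=6,interpolation=cv2.INTER_CUBIC))
E
```

```text
t 21.8 pos [0.6319 0.0122 0.2485] rot [-94.08  -0.1   93.18] F [-1.   0.7 -1.1] w 0.0251
```

View pics/w21z.png

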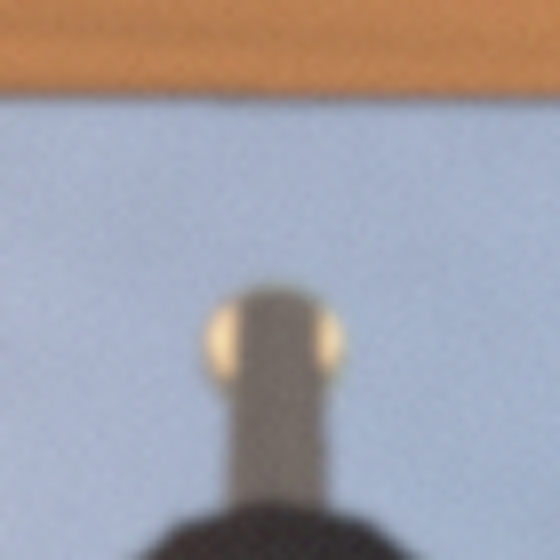

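View pics/s21.png

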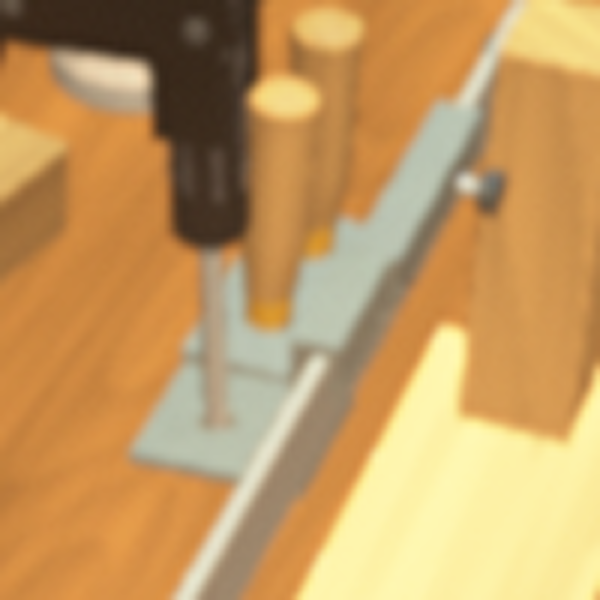

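```bash
python3 - <<'E'
from h import *
for y in (.120,.123,.126): print(at((324.4,232.5),y))
# shank axis in tool frame: mid columns ; hole height check
o=st(); R=Ro.from_euler('xyz',o['tool_rot'],degrees=True)
for z in(.124,.1255):
    c=cam('wrist',(o['tool_pos'],o['tool_rot'])); X=ray(c,(324.4,232.5),z);print(X,(R.inv().apply(X-o['tool_pos'])*1000).round(1))
E
```

```text
[  0.3 120.   -0.6]
[  0.3 123.   -1.5]
[  0.4 126.   -2.4]
t 21.9 pos [0.6321 0.0122 0.2489] rot [-94.12  -0.1   93.18] F [ 0.1 -0.6 -0.4] w 0.0252
[0.64328722 0.01336972 0.124     ] [  0.4 125.4  -2.2]
[0.64272883 0.01333456 0.1255    ] [  0.3 123.8  -1.8]
```

carry_out --targets '[[[0,8,-0.1],[0,0,0]],[[0,8,-0.1],[0,0,0]],[[0,8,-0.1],[0,0,0]],[[0,8,-0.1],[0,0,0]],[[0,4,-0.1],[0,0,0]],[[0,0,0],[0,0,0]],[[0,0,0],[0,0,0]]]'

```text
time_s: 22.6
tool_pos: [0.6352, 0.0124, 0.2129]
tool_rot: [-94.1, -0.1, 93.2]
force: [-0.1, -1.1, -1.0]
grip_width: 0.0254
```

carry_out --targets '[[[0,7,-0.1],[0,0,0]],[[0,8,-0.1],[0,0,0]],[[0,8,-0.1],[0,0,0]],[[0,4,-0.1],[0,0,0]],[[0,0,0],[0,0,0]],[[0,0,0],[0,0,0]]]'

```text
time_s: 23.2
tool_pos: [0.6374, 0.0126, 0.1859]
tool_rot: [-94.1, -0.1, 93.2]
force: [-0.4, -0.6, -1.0]
grip_width: 0.0251
```

```bash
python3 - <<'E'
from h import *
o=st();im=env.read_camera('wrist')
save('w22',im)
s=env.read_camera('side');save('s22',cv2.resize(s[180:280,340:440],None,fx=6,fy=6,interpolation=cv2.INTER_CUBIC))
E
```

```text
t 23.2 pos [0.6374 0.0126 0.1859] rot [-94.1   -0.1   93.18] F [-0.4 -0.6 -1. ] w 0.0251
```

View pics/w22.png

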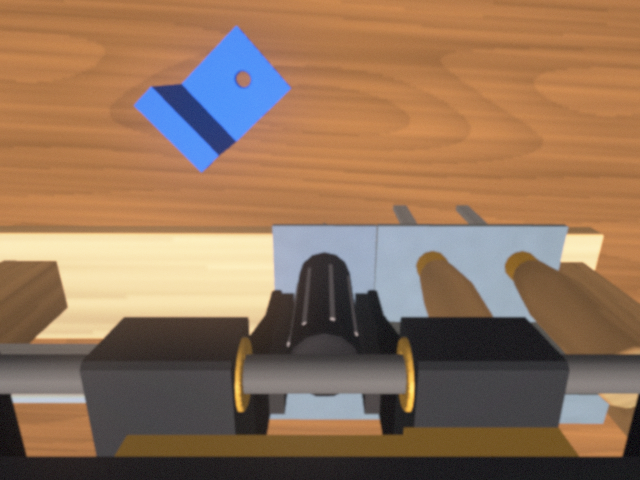

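View pics/s22.png

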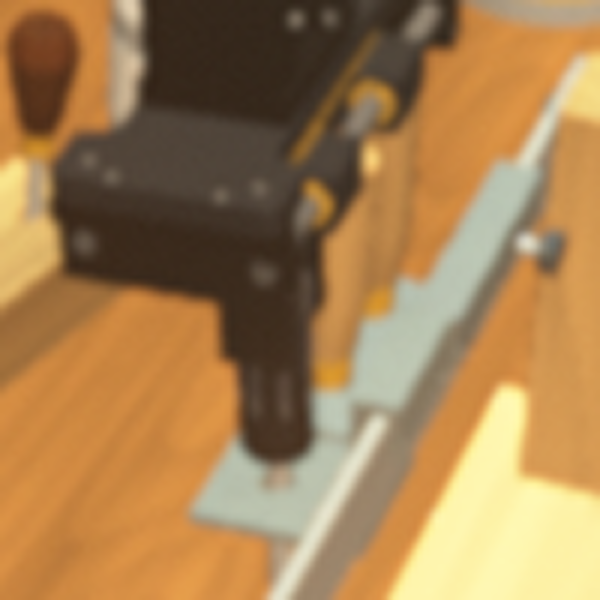

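Shank deep in the hole, about 14 mm remains. Continue 11, then creep.

carry_out --targets '[[[0,4,0],[0,0,0]],[[0,4,0],[0,0,0]],[[0,3,0],[0,0,0]],[[0,0,0],[0,0,0]],[[0,0,0],[0,0,0]]]'

```text
time_s: 23.8
tool_pos: [0.6381, 0.0127, 0.1748]
tool_rot: [-94.1, -0.1, 93.2]
force: [-0.2, 0.9, -1.1]
grip_width: 0.0247
```

carry_out --targets '[[[0,1,0],[0,0,0]],[[0,0,0],[0,0,0]],[[0,0,0],[0,0,0]]]'

```text
time_s: 24.1
tool_pos: [0.6383, 0.0127, 0.174]
tool_rot: [-94.1, -0.1, 93.2]
force: [1.0, 0.0, -0.9]
grip_width: 0.025
```

carry_out --targets '[[[0,1,0],[0,0,0]],[[0,0,0],[0,0,0]],[[0,0,0],[0,0,0]]]'

```text
time_s: 24.4
tool_pos: [0.6383, 0.0127, 0.1729]
tool_rot: [-94.1, -0.1, 93.2]
force: [0.2, -0.3, -0.5]
grip_width: 0.025
```

```bash
python3 - <<'E'
from h import *
o=st()
s=env.read_camera('side');save('s23',cv2.resize(s[180:280,340:440],None,fx=6,fy=6,interpolation=cv2.INTER_CUBIC))
E
```

```text
t 24.4 pos [0.6383 0.0127 0.1729] rot [-94.1   -0.1   93.18] F [ 0.2 -0.3 -0.5] w 0.025
```

View pics/s23.png

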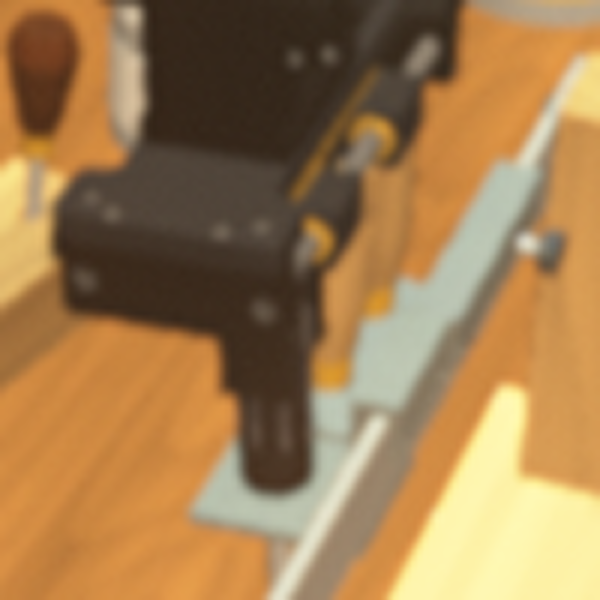

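Nearly seated. Creep until the wrist feels contact.

carry_out --targets '[[[0,1,0],[0,0,0]],[[0,0,0],[0,0,0]],[[0,0,0],[0,0,0]]]'

```text
time_s: 24.75
tool_pos: [0.6386, 0.0127, 0.1723]
tool_rot: [-94.1, -0.1, 93.2]
force: [-0.3, 0.1, 2.1]
grip_width: 0.0252
```

carry_out --targets '[[[0,1,0],[0,0,0]],[[0,0,0],[0,0,0]],[[0,0,0],[0,0,0]]]'

```text
time_s: 25.05
tool_pos: [0.6389, 0.0127, 0.1722]
tool_rot: [-94.2, -0.1, 93.2]
force: [-2.1, 0.1, 5.6]
grip_width: 0.025
```

Seated (Fz rises to +5.6 N). Relax 1 mm and open.

carry_out --targets '[[[0,-1,0],[0,0,0]],[[0,0,0],[0,0,0]]]'

```text
time_s: 25.25
tool_pos: [0.6387, 0.0127, 0.1722]
tool_rot: [-94.1, -0.1, 93.2]
force: [0.1, 0.5, 2.7]
grip_width: 0.0248
```

carry_out --targets '[[[0,0,0],[0,0,0]],[[0,0,0],[0,0,0]],[[0,0,0],[0,0,0]],[[0,0,0],[0,0,0]],[[0,0,0],[0,0,0]]]' --jaw 0.45

```text
time_s: 25.75
tool_pos: [0.6383, 0.0127, 0.1718]
tool_rot: [-94.1, -0.1, 93.2]
force: [0.3, 0.8, -0.3]
grip_width: 0.0389
```

```bash
python3 - <<'E'
from h import *
o=st();im=env.read_camera('wrist');save('w24',im)
E
```

```text
t 25.75 pos [0.6383 0.0127 0.1718] rot [-94.09  -0.1   93.18] F [ 0.3  0.8 -0.3] w 0.0389
```

View pics/w24.png

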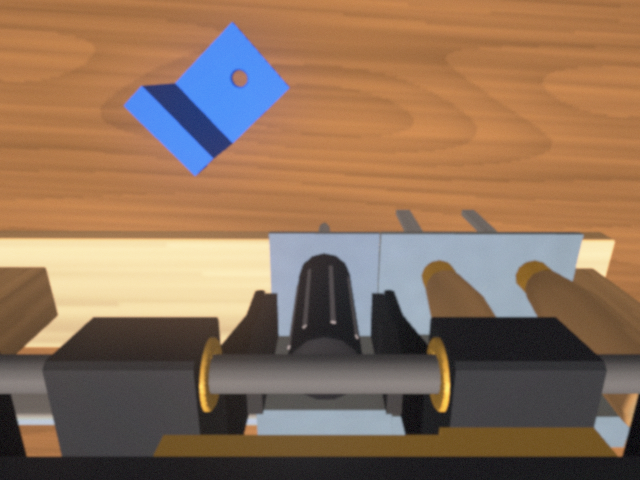

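Released, clear on both sides. Withdraw along the tool axis.

carry_out --targets '[[[0,-5,0],[0,0,0]],[[0,-10,0],[0,0,0]],[[0,-20,0],[0,0,0]],[[0,-30,0],[0,0,0]],[[0,-30,0],[0,0,0]],[[0,-30,0],[0,0,0]],[[0,-20,0],[0,0,0]],[[0,0,0],[0,0,0]],[[0,0,0],[0,0,0]],[[0,0,0],[0,0,0]]]'

```text
time_s: 26.8
tool_pos: [0.6275, 0.0119, 0.3153]
tool_rot: [-94.0, -0.1, 93.2]
force: [0.7, 0.5, -0.3]
grip_width: 0.0392
```

```bash
python3 - <<'E'
from h import *
o=st();im=env.read_camera('wrist');save('w25',im)
s=env.read_camera('side');save('s25',cv2.resize(s[160:300,330:470],None,fx=4.2,fy=4.2,interpolation=cv2.INTER_CUBIC))
save('s25f',s)
E
```

```text
t 26.8 pos [0.6275 0.0119 0.3153] rot [-93.99  -0.1   93.18] F [ 0.7  0.5 -0.3] w 0.0392
```

View pics/w25.png

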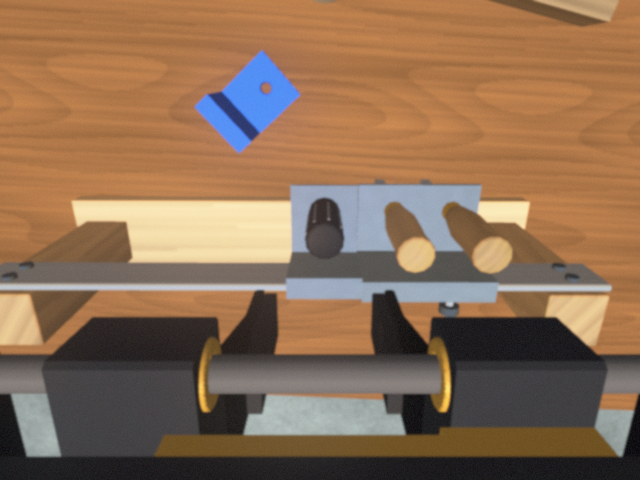

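View pics/s25.png

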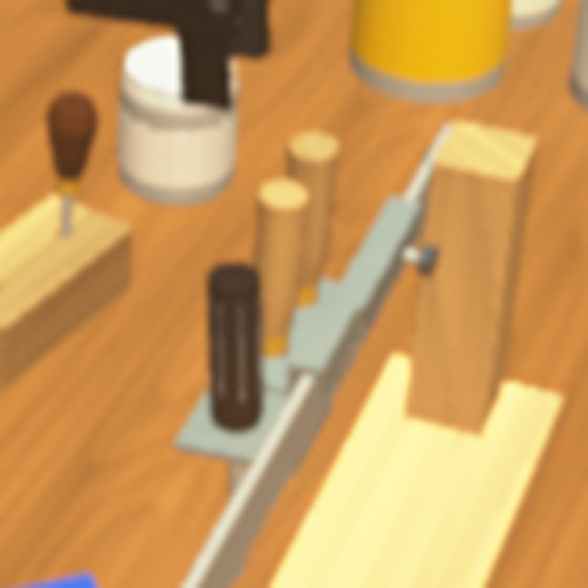

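View pics/s25f.png

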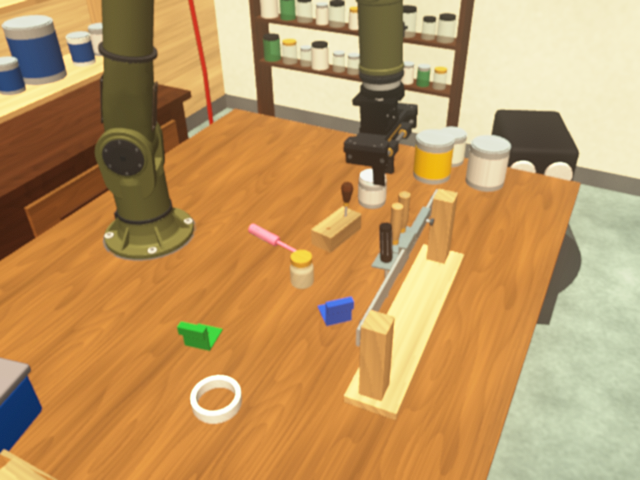

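```bash
python3 - <<'E'
from h import *
o=st();im=env.read_camera('wrist');save('w26z',cv2.resize(im[170:310,280:420],None,fx=4.2,fy=4.2,interpolation=cv2.INTER_CUBIC))
E
```

```text
t 26.9 pos [0.6275 0.012  0.3151] rot [-9.397e+01 -9.000e-02  9.318e+01] F [-0.8 -0.1  0.3] w 0.0393
```

View pics/w26z.png

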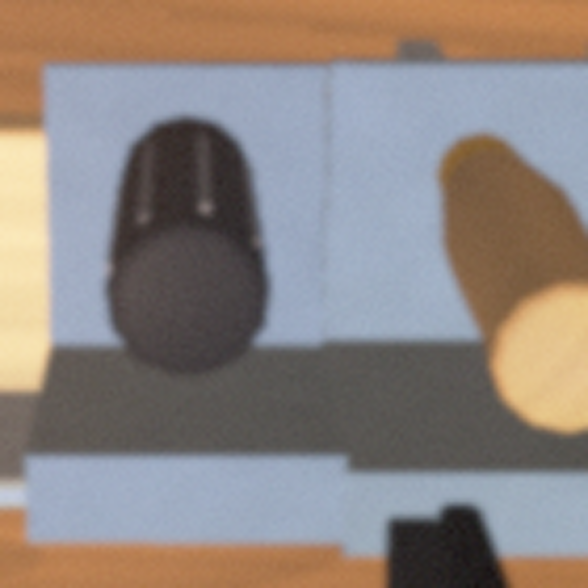

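The seam is closed along its whole length, the handle stands flat on the shelf and the gripper is clear. Handing in.

```bash
python3 - <<'E'
from h import *
print(env.sign_off())
E
```

```text
the job is handed in; nothing more can be done
None
```

The grey holder now hangs on the rail bar, shelf towards the robot, slid along until it touched the chisel holder's open side. The black screwdriver is in its hole. I handed the job in at about 27 s of the 72 s allowed.

- **Holder:** the last wrist picture shows no visible gap at the seam between the two holders. In y the contact reading was at most about 3 N.
- **Screwdriver:** the handle's underside met the shelf at about 6 N before I let go. The last side and wrist pictures show it upright on the shelf, with the gripper clear.
- **Disagreement in the checks:** the side camera placed points about 3–5 mm off in y from the wrist camera. I went by the wrist camera, and the fits confirmed it.
- **Pink look-alike, no longer where it started:** it stood free on its tip, was already leaning in the first pictures before I moved, and toppled over early in the run. My readings showed no contact force, so I think it fell by itself, but I did not see it fall. I left it where it lies on the bench.
- **Rest of the bench:** the awl, jar, tape, tin and the blue and green holders look unmoved in the last side view. I did not measure them.

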